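Close the dust outlet with its bayonet cap

TASK

Close the open dust-extraction outlet with its bayonet cap: take the black cap, set it upright into the outlet's mouth with its two lugs in the two slots, press it in against the spring, twist it clockwise to the stop and let go, so that it stays locked in. Feel for the slots and the stop gently, do not force the cap, and leave the tools and offcuts lying round about where they are.

Things in the scene. Friction and masses are not known exactly. Their poses are not given: they have to be found in the camera images.
- cap_center (a point): Loose black plastic bayonet cap, 60 mm tall, about 0.12 kg, standing upright; point on its axis half-way up, 30 mm above its underside; z up. The grip, a bar 44 mm long (x), 22 mm wide (y), 30 mm high, runs from this point up to the top. Below it a disc, 48 mm across, 4 mm thick, then a round nose 39 mm across, 26 mm long, with a chamfered foot. Same after half a turn.
- cap_lugs (a point): Point on the cap's axis at mid-height of its two lugs, 19 mm below the cap's centre. The lugs are opposite each other along the cap's +x and -x, in line with the long grip; each reaches out to 27 mm from the axis, is 9 mm wide and 6 mm high, its lower half tapered by 1.5 mm all round, its lower face 8 mm above the cap's underside.
- port: Fixed grey dust-extraction outlet, a block 100 (x) by 130 (y) by 58 mm on a foot plate 116 by 146 mm, with a short hose stub out of its +x side to 80 mm from the axis; origin under its middle, z up. A force above 40 N between the cap and the outlet damages it.
- port_mouth (a point): Centre of the upper face of the outlet's aluminium slot ring, 62 mm above the bench; axes as the block's. Bore 44 mm. Two opposite slots, 13.5 mm wide at the bore, 6 degrees of play for the lugs. The ring is set at an unknown angle: its slots' line is within 0.45 rad either way of the block's x axis, NOT given by this pose; seen as notches, found by feel. Lugs on the rim: cap centre at 22 mm.
- port_track (a point): Point 11.5 mm below the mouth, where the lugs run under the rim. With the cap's centre under 10 mm above the mouth (best 7.5) it turns clockwise seen from above to a hard stop (feel for it in small steps) 66 degrees past the slot's middle; the other way, or too high, it is blocked. Let up there, the spring lifts the lugs 2.5 mm into pockets: the cap's centre rests 12.5 mm above the mouth.
- shutoff (a joint): Sprung disc in the bore; value is how far it is pressed down in m, 0 at rest. It meets the cap's nose when the cap's centre is 20 mm above the mouth; 3 N there, rising 0.5 N per mm; about 9 N at the turning depth. The lugs meet solid bottom with the cap's centre 5 mm above the mouth.
- wedge_block: Wood offcut, 50x124x50 mm, at the left; origin under its middle. Leave it.
- f_clamp: F-clamp, 98x281x27 mm, lying at the far left; origin under its middle. Leave it.
- dust_brush: Dust brush, 34x265x58 mm, lying at the far right; origin under its middle. Leave it.
Things that resemble listed ones, but are neither listed nor needed, are in the scene too. What is shaped like the part that bears cap_center but blue is not meant.

How it is judged:
On the way, in this order (a step that is already met when the one before it is completed fails the run):
1. the cap is lifted clear of the bench (height (world z) of cap_center above 0.06 m), for 0.1 s.
2. the cap is pressed into the outlet until its lugs are below the rim (z of cap_center in the frame of port_mouth below 0.0105 m and horizontal distance between cap_center and port_mouth below 0.004 m), for 0.1 s.
At the end, for the whole second after the job is handed in: the cap is released and at rest, upright within 4 degrees and centred within 4 mm in the outlet, its centre 11.2 to 13.8 mm above the rim: held against the spring with its lugs up in the locking pockets (not locked, the spring pushes it to 20 mm; short of the pockets it sits at 10 mm) (z of cap_center in the frame of port_mouth between 0.0112 and 0.0138 m and horizontal distance between cap_center and port_mouth below 0.004 m and angle between cap_center's own z axis and vertical below 0.07 rad and linear speed of cap below 0.01 m/s); the robot touches nothing.
It fails at once if the cap is forced: more than 40 N between cap and outlet (contact force between cap and port above 40 N).
It fails at once if a bystander is displaced by more than 20 mm (distance of any of wedge_block, f_clamp, dust_brush from where it was at the start of the episode above 0.02 m).
It also fails if it takes over 72 s, if anything falls off the work surface, if the arm or the gripper's body presses on something with over 40 N, if the wrist force passes 120 N, or if a joint passes its speed limit or range.

ROBOT

A 7-joint arm with a two-finger parallel gripper is mounted at the origin on the work surface; the furniture and walls round the work are solid. World frame = base frame: x ahead of the robot, y to its left, z up, the work surface at z = 0. Lengths are in m, angles in rad, forces in N, time in s.
With the tool pointing down it reaches from about 0.35 to 0.9 m from the base axis. Payload 8.1 kg.
Tool frame: the origin (TCP) lies on the centre line of the jaws, within the pads' length; the fingertips stand 14 mm ahead of it and the grasp point (between the pads) lies 5 mm behind it; z points along the fingers, y is the direction in which the jaws open and shut (so a half turn about z gives the same grasp; the last joint's range is limited). The gripper opens to 92 mm and grips with 3 to 60 N. Pads are 19 mm wide; open, the fingers measure 130 mm over their backs; the gripper's body (75 mm by 190 mm) begins 47 mm behind the grasp point.
Start: joints at [1.187, 0.434, 0.025, 1.573, -0.012, 1.134, -0.075], TCP at [0.173, -0.601, 0.204] pointing down, gripper open.
Joint ranges: [-2.62, 2.62], [-0.44, 2.09], [-1.27, 1.32], [0.08, 2.57], [-1.32, 4.46], [0.12, 2], [-2.74, 2.74]. Speed limits (rad/s): [2.22, 2.22, 3.01, 3.01, 3.14, 3.14, 3.14].

INTERFACE

Orientations are given as a rotation vector (axis times angle).
In Python, from cell import arm, optics gives the robot as it stands.
- The arm moves only by the shell command python3 -m creep 'ROWS' [FORCE]. ROWS is JSON, a list of rows, each an object with "translation": the shift along the tool's x, y, z in m, a list of three; "rot": the turn, a rotation vector about the tool's x, y, z in degrees, a list of three; "jaw": the finger opening in m, from 0 to 0.0918. In form: [{"translation": [x, y, z], "rot": [wx, wy, wz], "jaw": jaw}, ...]. A call has 1 to 12 rows; each row shifts and turns the commanded pose from where the row before left it, along the tool's axes as they then stand; what a row does not reach is not made up. A row lasts 1/12 s, in which the tool goes at most 41.7 mm and 7.16 degrees, less where a joint would pass 70% of its speed; a pose out of reach is approached as far as the arm can. A call is refused whole if a number of a shift passes 0.0417 or a number of a turn 7.16, either way. A call with a gripper value outside its range is refused whole. The fingers move at their own pace and stop on an object; FORCE is the grip in N (left out, the last holds). Time passes only in rows, so rows that do not move let the fingers close. It gives the time, the measured TCP pose, the force and the opening at its end, in the units of the state.
- arm.observe(): the state, without advancing time (a new reading comes with each control period).
- optics.get_image(name): name is "scene" or "top" or "wrist"; returns the picture (420x560x3 uint8, red, green, blue); there is no depth.
- optics.camera_info(name): a dict with "fx", "fy", "cx", "cy" (pixels), "k1" (the pictures are not rectified: a ray, as slopes to the right and down, at radius r is drawn at 1 + k1 r^2 times it, then the intrinsics apply), "R" (3x3) and "t" (3): a world point X has camera coordinates R X + t. Camera axes: x right, y down, z forward; pixel columns grow to the right and rows downward; lengths in m; the calibration is good to about 2 mm. A picture is of the moment at which its call begins: read the wrist's pose just before it. camera_info takes no time and is no camera call; for the wrist camera it gives the pose at the moment of the call.
- arm.sign_off(): hands the job in, once; it reports no verdict.
Trained networks look in the newest picture that a camera, given by its name, has taken for a name from the list of things; names that differ only in an ending like _2 or _b are one class to them, and where a whole thing is asked for, a point or a joint stands for the part that bears it (a point fixed in the world has none). Each returns a list of dicts, best first, with "score" (0 to 1); they miss things now and then, are a little off and sometimes report something else, mostly with a low value. They report only what shows in the picture. A call takes as long as a camera call. They do not tell look-alikes from the thing itself.
- optics.boxes_of(camera, thing): "location" ([column, row] in pixels, amid what is visible of it).
- optics.pinpoint(camera, thing): "location" ([column, row] in pixels: a listed point, or the origin of a listed thing).
The state is a dict: "clock": time; "joints": joint angles; "dq": joint speeds; "joint_efforts": joint torques, N m; "position": TCP position; "ee_rot": TCP orientation; "force": force on the tool from outside, world axes, zero at the start; "ft_torque": the same for the moment, N m; "width": opening from 0.0 (shut) to 1.0 (fully open).
Only numpy, scipy, OpenCV 4.12 (cv2) and the standard library are available. Lean on these libraries where they do the work, as an engineer would, in place of code of your own. Each camera call takes 0.05 s, during which the arm holds its last target.

## Working session

There is one attempt and no reset: what is moved stays moved. The work goes in short steps, Python scripts to look and compute and a shell command to move; the robot and the scene stay as the last step left them, time stands still between calls to the robot, and variables do not carry over. Pictures are saved under pics/ and viewed, and the job is handed in when it is done.

```bash
ls; mkdir -p pics; python3 - <<'E'
from cell import arm, optics
import cv2
s=arm.observe()
for k,v in s.items(): print(k,v)
for n in ("scene","top","wrist"):
    im=optics.get_image(n); cv2.imwrite(f"pics/{n}0.png",im[:,:,::-1])
    for t in ("cap_center","port","port_mouth","cap_lugs"):
        print(n,t,[(round(d["score"],2),[round(x) for x in d["location"]]) for d in optics.pinpoint(n,t)])
    print(n, optics.camera_info(n))
E
```

```text
pics
clock 0.0
joints [ 1.18742685  0.43524933  0.02495903  1.57412435 -0.01156793  1.13399378
 -0.07506766]
dq [-1.24125669e-03  6.00769266e-04  2.90725450e-05  5.82758106e-05
 -1.90135986e-03  6.05316169e-04 -5.78319655e-04]
joint_efforts [ 1.38355448e-03 -6.67844868e+01  9.85671692e-01 -3.14460647e+01
 -6.03642035e-02  4.29651293e-02  1.61475141e-04]
position [ 0.17296508 -0.60000203  0.20271795]
ee_rot [-3.10912282e+00 -4.39345250e-01  6.22118859e-04]
force [-0.21708839  0.72235778  0.07420964]
ft_torque [-0.00421815 -0.02010465 -0.04666492]
width 1.0000616770264426
scene cap_center [(0.78, [368, 171]), (0.73, [329, 175]), (0.53, [293, 170])]
scene port [(0.66, [320, 237])]
scene port_mouth [(0.98, [327, 215])]
scene cap_lugs [(0.94, [330, 177]), (0.71, [367, 178]), (0.52, [293, 178])]
scene {'fx': 386.3222181552845, 'fy': 386.3222181552845, 'cx': 276.3026735402619, 'cy': 202.44912930237066, 'k1': -0.10186781809634216, 'R': array([[-0.89443558, -0.4471934 ,  0.00174491],
       [-0.24003409,  0.47679488, -0.84560646],
       [ 0.37731767, -0.75675934, -0.53380397]]), 't': array([
[... 373 characters left out ...]
5927774569428, 'R': array([[-1.30141684e-01, -9.91495351e-01,  3.31823983e-04],
       [-9.68246430e-01,  1.27018014e-01, -2.15325974e-01],
       [ 2.13452555e-01, -2.83441723e-02, -9.76542173e-01]]), 't': array([0.1445631 , 0.56206845, 0.97917179])}
wrist cap_center []
wrist port []
wrist port_mouth []
wrist cap_lugs []
wrist {'fx': 294.4447740648703, 'fy': 294.4447740648703, 'cx': 275.86751301533707, 'cy': 214.08311378688293, 'k1': -0.05107163108601711, 'R': array([[ 2.76089451e-01, -9.61131860e-01,  4.04190844e-04],
       [-9.26999477e-01, -2.66173647e-01,  2.64241480e-01],
       [-2.53863321e-01, -7.33289699e-02, -9.64456467e-01]]), 't': array([-0.62446445, -0.03130262,  0.38885186])}
```

View pics/scene0.png

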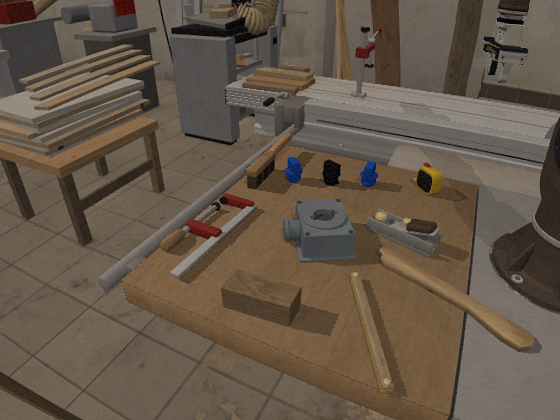

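View pics/top0.png

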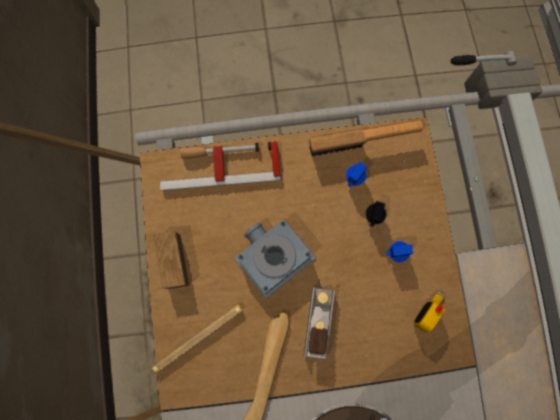

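View pics/wrist0.png

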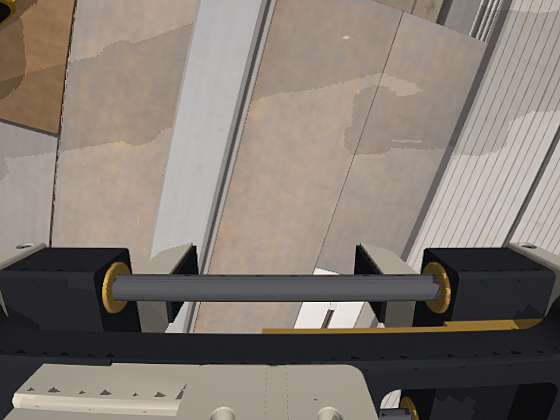

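```bash
python3 - <<'E'
import cv2
a=cv2.imread('pics/top0.png')[140:330,200:440]
b=cv2.imread('pics/scene0.png')[120:270,230:430]
cv2.imwrite('pics/topcrop0.png',cv2.resize(a,None,fx=3.1,fy=3.1,interpolation=cv2.INTER_CUBIC))
cv2.imwrite('pics/scenecrop0.png',cv2.resize(b,None,fx=4,fy=4,interpolation=cv2.INTER_CUBIC))
E
```

```text
(no output)
```

View pics/topcrop0.png

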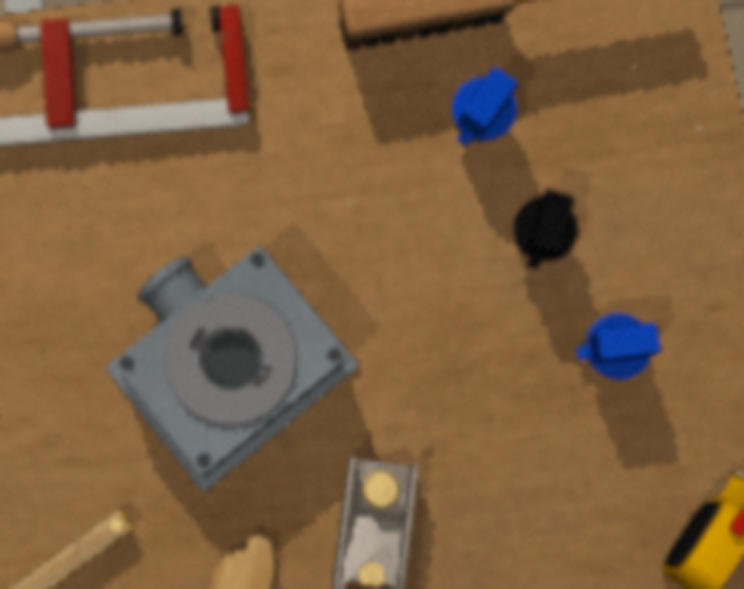

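View pics/scenecrop0.png

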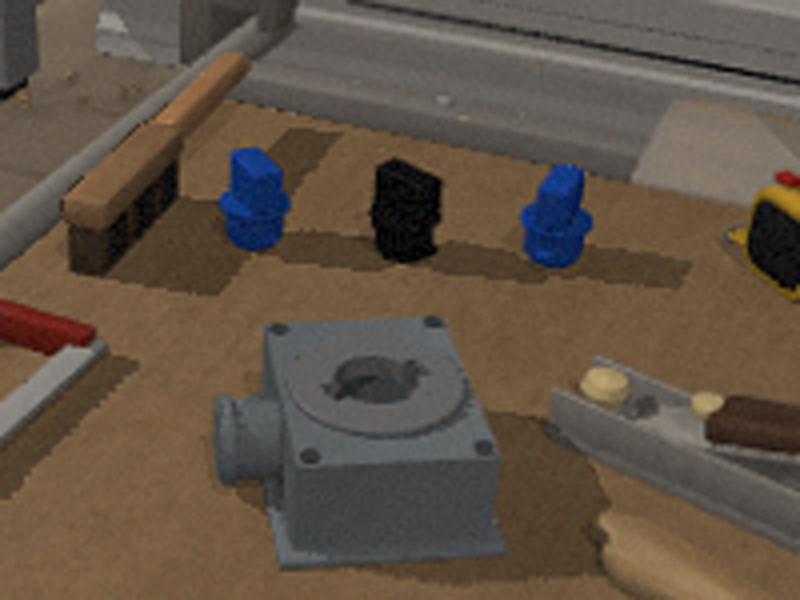

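The cap candidates are the black one at top (375,214) / scene (330,175), a blue one at top (356,174) / scene (293,170), and a blue one at top (400,252) / scene (368,171). By the description I want the black one; the crops show it is black with the same bayonet shape.

The outlet is at top (274,255). Its notches are at about (263,250) and (284,261).

```bash
cat > h.py <<'E'
import numpy as np, cv2
from cell import arm, optics
from scipy.spatial.transform import Rotation as Ro
def K(c): return np.array([[c['fx'],0,c['cx']],[0,c['fy'],c['cy']],[0,0,1.]]),np.array([c['k1'],0,0,0,0.])
def proj(c,X):
    k,d=K(c); rv,_=cv2.Rodrigues(np.array(c['R'])); return cv2.projectPoints(np.array(X,float).reshape(-1,3),rv,np.array(c['t']),k,d)[0].reshape(-1,2)
def ray(c,p):
    k,d=K(c); u=cv2.undistortPoints(np.array(p,float).reshape(-1,1,2),k,d).reshape(-1,2)
    R=np.array(c['R']); o=-R.T@c['t']; v=(np.c_[u,np.ones(len(u))])@R; return o,v
def onz(c,p,z):
    o,v=ray(c,p); return o+v*((z-o[2])/v[:,2])[:,None]
def tri(obs):
    A=np.zeros((3,3));b=np.zeros(3)
    for c,p in obs:
        o,v=ray(c,p); v=v[0]/np.linalg.norm(v[0]); M=np.eye(3)-np.outer(v,v); A+=M;b+=M@o
    return np.linalg.solve(A,b)
E
python3 - <<'E'
from h import *
ct,cs=optics.camera_info('top'),optics.camera_info('scene')
np.set_printoptions(precision=4,suppress=True)
print('cap',tri([(ct,[372,216]),(cs,[329,175])]), onz(ct,[372,216],.03),onz(cs,[329,175],.03))
print('lugs',tri([(ct,[375,215]),(cs,[330,177])]))
print('mouth',tri([(ct,[276,253]),(cs,[327,215])]),onz(ct,[276,253],.062),onz(cs,[327,215],.062))
s=lambda x,y:[200+x/3.1,140+y/3.1]
print('notches',onz(ct,[s(199,338),s(263,376)],.062))
n=onz(ct,[s(199,338),s(263,376)],.062);print(np.degrees(np.arctan2(*(n[1]-n[0])[1::-1])), n.mean(0))
# block corners screws
print('screws',onz(ct,[s(258,258),s(126,363),s(203,460),s(334,354)],.06))
print('R',Ro.from_rotvec(arm.observe()['ee_rot']).as_matrix())
E
```

```text
cap [ 0.5303 -0.1217  0.0294] [[ 0.5276 -0.1222  0.03  ]] [[ 0.5328 -0.1205  0.03  ]]
lugs [ 0.532  -0.1316  0.0186]
mouth [0.4645 0.1017 0.06  ] [[0.4696 0.1029 0.062 ]] [[0.4581 0.1042 0.062 ]]
notches [[0.4813 0.127  0.062 ]
 [0.4495 0.0864 0.062 ]]
-128.15941573418218 [0.4654 0.1067 0.062 ]
screws [[0.5322 0.0791 0.06  ]
 [0.4708 0.1794 0.06  ]
 [0.3979 0.1346 0.06  ]
 [0.4583 0.0357 0.06  ]]
R [[ 0.9609  0.2771 -0.    ]
 [ 0.2771 -0.9609 -0.0001]
 [-0.      0.     -1.    ]]
```

```bash
python3 -m creep '[{"translation":[0.034,-0.026,0],"rot":[0,0,0],"jaw":0.0918},{"translation":[0.034,-0.026,0],"rot":[0,0,0],"jaw":0.0918},{"translation":[0.034,-0.026,0],"rot":[0,0,0],"jaw":0.0918},{"translation":[0.034,-0.026,0],"rot":[0,0,0],"jaw":0.0918},{"translation":[0.034,-0.026,0],"rot":[0,0,0],"jaw":0.0918},{"translation":[0.034,-0.026,0],"rot":[0,0,0],"jaw":0.0918},{"translation":[0.034,-0.026,0],"rot":[0,0,0],"jaw":0.0918},{"translation":[0.034,-0.026,0],"rot":[0,0,0],"jaw":0.0918},{"translation":[0.034,-0.026,0],"rot":[0,0,0],"jaw":0.0918},{"translation":[0.034,-0.026,0],"rot":[0,0,0],"jaw":0.0918},{"translation":[0.034,-0.026,0],"rot":[0,0,0],"jaw":0.0918},{"translation":[0.034,-0.026,0],"rot":[0,0,0],"jaw":0.0918}]' 20
python3 - <<'E'
from h import *
c=optics.camera_info('wrist')
im=optics.get_image('wrist'); cv2.imwrite('pics/w1.png',im[:,:,::-1])
print(arm.observe()['position'],arm.observe()['ee_rot'])
print([(round(d["score"],2),d["location"],onz(c,d['location'],.03)) for d in optics.pinpoint('wrist','cap_center')])
E
```

```text
clock: 1.75
position: [0.4716, -0.1969, 0.2039]
ee_rot: [3.11, 0.439, 0.001]
force: [0.8, -0.5, 0.0]
width: 1.001
[ 0.47709722 -0.18805576  0.20413948] [-3.10527054 -0.45376361 -0.00766293]
[(0.83, [232.0, 33.6], array([[ 0.62982917, -0.10142803,  0.03      ]])), (0.7, [237.7, 128.1], array([[ 0.5346452 , -0.13230582,  0.03      ]])), (0.67, [246.1, 210.4], array([[ 0.44186092, -0.16649963,  0.03      ]]))]
```

View pics/w1.png

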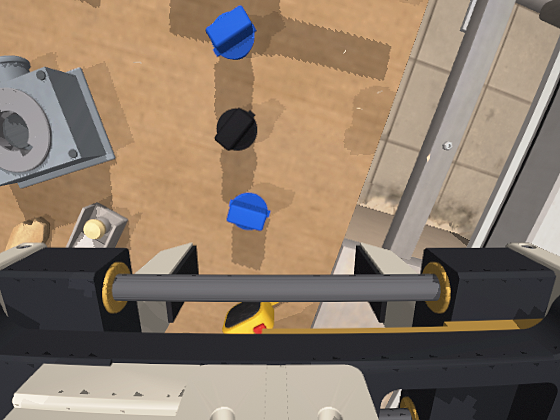

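The wrist view shows the black cap at (236,129) between the blue ones at (232,34) and (247,211). The arm was still settling, so I'll take a second, close look at the cap.

```bash
python3 - <<'E'
from h import *
c=optics.camera_info('wrist')
im=optics.get_image('wrist'); cv2.imwrite('pics/w2.png',im[:,:,::-1])
p=optics.pinpoint('wrist','cap_center')
print(c['t'],optics.camera_info('wrist')['t'])
print(arm.observe()['position'],arm.observe()['ee_rot'])
print([(round(d["score"],2),d["location"],onz(c,d['location'],.03)) for d in p])
print([(d['location'],onz(c,d['location'],.062)) for d in optics.pinpoint('wrist','port_mouth')])
cv2.imwrite('pics/w2c.png',cv2.resize(im[95:165,195:275,::-1],None,fx=8,fy=8,interpolation=cv2.INTER_CUBIC))
cv2.imwrite('pics/w2m.png',cv2.resize(im[60:200,0:130,::-1],None,fx=4,fy=4,interpolation=cv2.INTER_CUBIC))
E
```

```text
[-0.31833318  0.35500246  0.49434738] [-0.32067191  0.35133643  0.49377896]
[ 0.47128632 -0.19747236  0.20352293] [-3.10990895e+00 -4.44635247e-01 -3.29250258e-05]
[(0.83, [244.4, 130.8], array([[ 0.53696792, -0.1337564 ,  0.03      ]])), (0.75, [240.5, 40.4], array([[ 0.62869423, -0.10421127,  0.03      ]])), (0.62, [252.5, 216.3], array([[ 0.44021264, -0.17037126,  0.03      ]]))]
[([16.5, 132.0], array([[0.46753652, 0.10637885, 0.062     ]]))]
```

View pics/w2c.png

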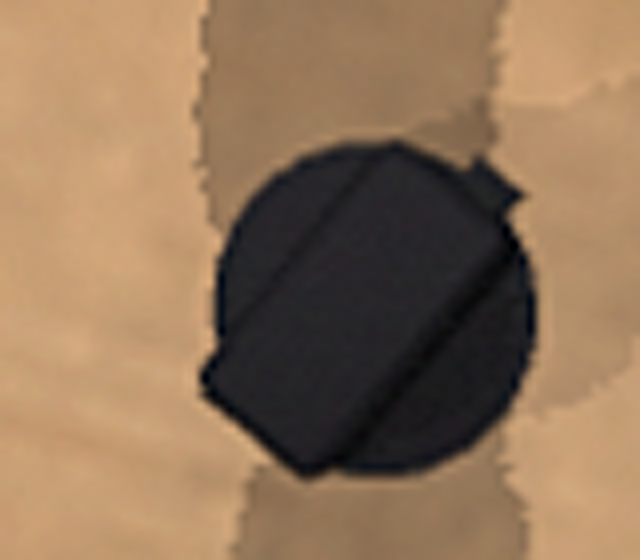

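View pics/w2m.png

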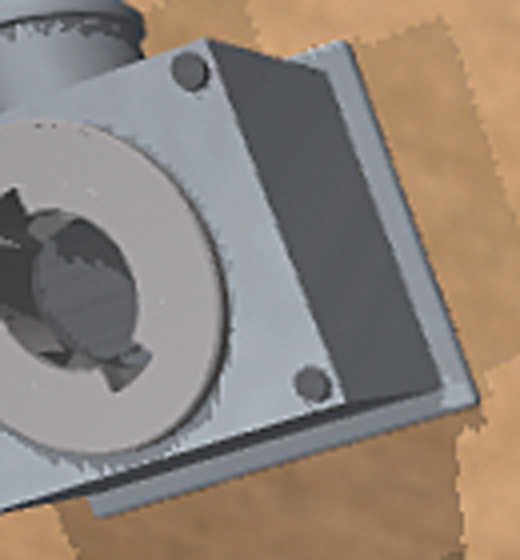

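```bash
cat >> h.py <<'E'
def capmodel(x,y,z,yaw):
    a=np.linspace(0,2*np.pi,60); c,s=np.cos(yaw),np.sin(yaw)
    P=lambda q:np.array([[x+c*u-s*v,y+s*u+c*v,z+w] for u,v,w in q])
    g=[(.022,.011),(-.022,.011),(-.022,-.011),(.022,-.011)]
    return [P([(.024*np.cos(t),.024*np.sin(t),0) for t in a]),P([(u,v,.03) for u,v in g]),P([(u,v,0) for u,v in g])]+[P([(k*.019,-.0045,-.016),(k*.027,-.0045,-.016),(k*.027,.0045,-.016),(k*.019,.0045,-.016)]) for k in(1,-1)]
def draw(im,c,polys,x0,y0,f):
    for i,p in enumerate(polys):
        q=proj(c,p); q=((q-[x0,y0]+.5)*f-.5).round().astype(int)
        cv2.polylines(im,[q],True,[(0,255,0),(0,0,255),(255,0,255),(255,255,0),(0,255,255)][i%5],1)
    return im
E
python3 - <<'E'
from h import *
c=optics.camera_info('wrist')
f=8
px=lambda x,y:[195+(x+.5)/f-.5,95+(y+.5)/f-.5]
C=onz(c,[px(377,310)],.03)[0];print(C)
e=onz(c,[px(340,465),px(508,245)],.06); print(np.degrees(np.arctan2(*(e[1]-e[0])[1::-1])),e.mean(0))
e=onz(c,[px(205,375),px(390,145)],.06); print(np.degrees(np.arctan2(*(e[1]-e[0])[1::-1])),e.mean(0))
l=onz(c,[px(497,180)],.014)[0]; print(np.degrees(np.arctan2(*(l-C)[1::-1])),np.linalg.norm((l-C)[:2]))
yaw=np.radians(-22)
im=optics.get_image('wrist')[:,:,::-1].copy()
cr=cv2.resize(im[95:165,195:275],None,fx=8,fy=8,interpolation=cv2.INTER_CUBIC)
cv2.imwrite('pics/w3.png',np.hstack([draw(cr.copy(),c,capmodel(C[0],C[1],.03,np.radians(y)),195,95,8)[:,:400*2] for y in(-22,)]))
E
```

```text
[ 0.5288384  -0.14026447  0.03      ]
-22.88425224185358 [ 0.52562676 -0.15090941  0.06      ]
-25.01232898689284 [ 0.53290134 -0.13163719  0.06      ]
-25.42938963164737 0.025262402194148582
```

View pics/w3.png

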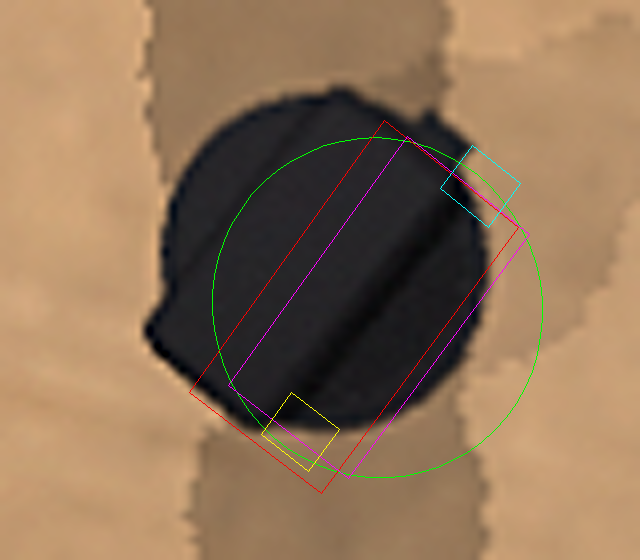

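```bash
python3 - <<'E'
from h import *
import time
c=optics.camera_info('wrist')
im=optics.get_image('wrist')[:,:,::-1].copy()
print(abs(c['t']-optics.camera_info('wrist')['t']).max())
cr=im[85:165,190:275]
cv2.imwrite('pics/w4raw.png',im)
g=cr.max(2)
m=(im.max(2)<70).astype(np.uint8); m[:85]=0;m[165:]=0;m[:,:190]=0;m[:,275:]=0
# fit silhouette by IoU over x,y,yaw
from scipy.optimize import minimize
def sil(p):
    f=4
    M=np.zeros((80*f,85*f),np.uint8)
    x,y,a=p
    for P in [capmodel(x,y,.03,a)[0],capmodel(x,y,.026,a)[0],capmodel(x,y,.03,a)[3],capmodel(x,y,.03,a)[4],np.vstack(capmodel(x,y,.03,a)[1:3])]:
        q=((proj(c,P)-[190,85]+.5)*f*16).astype(np.int32)
        cv2.fillConvexPoly(M,cv2.convexHull(q),1,shift=4)
    return cv2.resize(M.astype(np.float32),(85,80),interpolation=cv2.INTER_AREA)
T=m[85:165,190:275].astype(np.float32)
cost=lambda p:abs(sil(p)-T).sum()
best=None
for a in range(-50,10,5):
    r=minimize(cost,[.530,-.132,np.radians(a)],method='Nelder-Mead',options=dict(initial_simplex=[[.53,-.132,np.radians(a)],[.535,-.132,np.radians(a)],[.53,-.137,np.radians(a)],[.53,-.132,np.radians(a+6)]]))
    if best is None or r.fun<best.fun: best=r
x,y,a=best.x; print(x,y,np.degrees(a),best.fun,T.sum())
cv2.imwrite('pics/w4.png',draw(cv2.resize(im[85:160,190:275],None,fx=8,fy=8,interpolation=cv2.INTER_CUBIC),c,capmodel(x,y,.03,a),190,85,8))
E
```

```text
9.073766911116277e-05
0.5330732882129823 -0.1311938006671105 -24.514248636421982 108.3125 1407.0
```

View pics/w4.png

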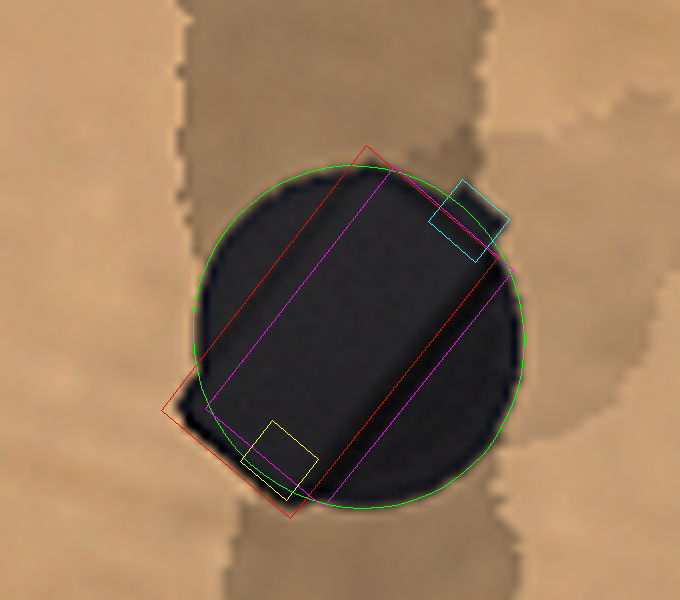

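The fit puts the black cap at (0.533, -0.131) with yaw about -24.5°. The overlay agrees to about 1 mm. I'll move above it.

```bash
python3 -m creep '[{"translation":[0.026,-0.0155,0],"rot":[0,0,0],"jaw":0.0918},{"translation":[0.026,-0.0155,0],"rot":[0,0,0],"jaw":0.0918},{"translation":[0.026,-0.0155,0],"rot":[0,0,0],"jaw":0.0918},{"translation":[0,0,0.0135],"rot":[0,0,6.8],"jaw":0.0918},{"translation":[0,0,0.0135],"rot":[0,0,6.8],"jaw":0.0918},{"translation":[0,0,0.0135],"rot":[0,0,6.8],"jaw":0.0918},{"translation":[0,0,0.0135],"rot":[0,0,6.8],"jaw":0.0918},{"translation":[0,0,0.0135],"rot":[0,0,6.8],"jaw":0.0918},{"translation":[0,0,0.0135],"rot":[0,0,6.8],"jaw":0.0918},{"translation":[0,0,0],"rot":[0,0,0],"jaw":0.0918},{"translation":[0,0,0],"rot":[0,0,0],"jaw":0.0918},{"translation":[0,0,0],"rot":[0,0,0],"jaw":0.0918}]' 20
cat >> h.py <<'E'
def st():
    s=arm.observe(); R=Ro.from_rotvec(s['ee_rot']).as_matrix()
    print('t %.2f pos %s yaw %.2f tilt %.2f F %s M %s w %.1fmm q7 %.2f'%(s['clock'],np.round(s['position'],4),np.degrees(np.arctan2(R[1,0],R[0,0])),np.degrees(np.arccos(-R[2,2])),np.round(s['force'],1),np.round(s['ft_torque'],2),s['width']*91.8,s['joints'][6]))
    return s,R
E
python3 - <<'E'
from h import *
st()
c=optics.camera_info('wrist')
im=optics.get_image('wrist')[:,:,::-1].copy()
cv2.imwrite('pics/w5.png',draw(im.copy(),c,capmodel(.5331,-.1312,.03,np.radians(-24.5)),0,0,1))
E
```

```text
clock: 3.1
position: [0.5329, -0.1333, 0.1233]
ee_rot: [3.069, -0.668, 0.001]
force: [-0.3, -0.4, 0.4]
width: 1.0
t 3.10 pos [ 0.5329 -0.1333  0.1233] yaw -24.56 tilt 0.05 F [-0.3 -0.4  0.4] M [0.07 0.02 0.06] w 91.8mm q7 -1.90
```

View pics/w5.png

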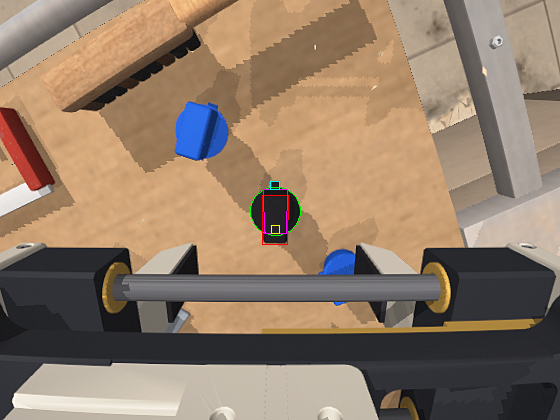

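```bash
python3 -m creep '[{"translation":[-0.001,-0.002,0.015],"rot":[0,0,0],"jaw":0.0918},{"translation":[0,0,0.02],"rot":[0,0,0],"jaw":0.0918},{"translation":[0,0,0.02],"rot":[0,0,0],"jaw":0.0918},{"translation":[0,0,0.015],"rot":[0,0,0],"jaw":0.0918},{"translation":[0,0,0.006],"rot":[0,0,0],"jaw":0.0918},{"translation":[0,0,0],"rot":[0,0,0],"jaw":0.0918},{"translation":[0,0,0],"rot":[0,0,0],"jaw":0.0918},{"translation":[0,0,0],"rot":[0,0,0],"jaw":0.0918},{"translation":[0,0,0],"rot":[0,0,0],"jaw":0.0918}]' 30
python3 - <<'E'
from h import *
st()
c=optics.camera_info('wrist')
im=optics.get_image('wrist')[:,:,::-1].copy()
cv2.imwrite('pics/w6.png',im)
E
```

```text
clock: 3.9
position: [0.5336, -0.1304, 0.0477]
ee_rot: [-3.069, 0.672, -0.003]
force: [-0.1, -0.1, -0.2]
width: 1.0
t 3.90 pos [ 0.5336 -0.1304  0.0477] yaw -24.70 tilt 0.12 F [-0.1 -0.1 -0.2] M [-0.   -0.03  0.01] w 91.8mm q7 -1.92
```

View pics/w6.png

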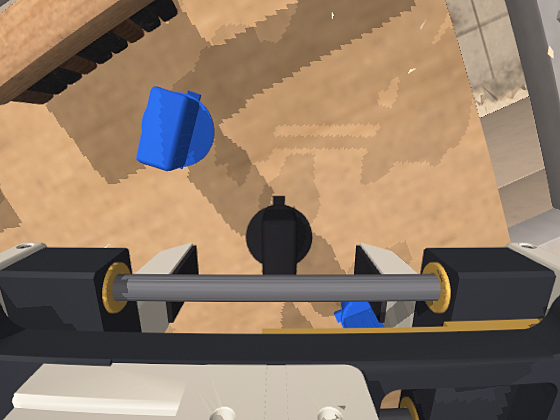

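The grip is centred between the jaws at about (279,240), with the lug line parallel to the tool's x. I'll close the jaws.

```bash
python3 -m creep '[{"translation":[0,0,0],"rot":[0,0,0],"jaw":0.03},{"translation":[0,0,0],"rot":[0,0,0],"jaw":0.03},{"translation":[0,0,0],"rot":[0,0,0],"jaw":0.03},{"translation":[0,0,0],"rot":[0,0,0],"jaw":0.03},{"translation":[0,0,0],"rot":[0,0,0],"jaw":0.01},{"translation":[0,0,0],"rot":[0,0,0],"jaw":0.01},{"translation":[0,0,0],"rot":[0,0,0],"jaw":0.01},{"translation":[0,0,0],"rot":[0,0,0],"jaw":0.01},{"translation":[0,0,0],"rot":[0,0,0],"jaw":0.01},{"translation":[0,0,0],"rot":[0,0,0],"jaw":0.01}]' 30
python3 -c "from h import *; st()"
```

```text
clock: 4.78
position: [0.5327, -0.1301, 0.0465]
ee_rot: [3.069, -0.672, 0.0]
force: [0.4, 0.7, -0.2]
width: 0.327
t 4.78 pos [ 0.5327 -0.1301  0.0465] yaw -24.71 tilt 0.00 F [ 0.4  0.7 -0.2] M [0.04 0.01 0.04] w 30.0mm q7 -1.92
```

```bash
python3 -m creep '[{"translation":[0,0,0],"rot":[0,0,0],"jaw":0.01},{"translation":[0,0,0],"rot":[0,0,0],"jaw":0.01},{"translation":[0,0,0],"rot":[0,0,0],"jaw":0.01},{"translation":[0,0,0],"rot":[0,0,0],"jaw":0.01}]' 30
python3 -c "from h import *; st()"
```

```text
clock: 5.12
position: [0.5326, -0.1302, 0.0465]
ee_rot: [3.069, -0.672, -0.0]
force: [-0.2, 0.2, 0.6]
width: 0.119
t 5.12 pos [ 0.5326 -0.1302  0.0465] yaw -24.72 tilt 0.00 F [-0.2  0.2  0.6] M [ 0.08 -0.02  0.03] w 10.9mm q7 -1.92
```

The opening is 10.9 mm, less than the 22 mm grip, so I need to look.

```bash
python3 - <<'E'
from h import *
st()
for n in('wrist','scene','top'):
    im=optics.get_image(n)[:,:,::-1].copy()
    if n=='wrist': cv2.imwrite('pics/w7.png',im)
    if n=='scene': cv2.imwrite('pics/s7.png',cv2.resize(im[90:240,230:430],None,fx=4,fy=4,interpolation=cv2.INTER_CUBIC))
    if n=='top': cv2.imwrite('pics/t7.png',cv2.resize(im[140:290,300:500],None,fx=4,fy=4,interpolation=cv2.INTER_CUBIC))
E
```

```text
t 5.12 pos [ 0.5326 -0.1302  0.0465] yaw -24.72 tilt 0.00 F [-0.2  0.2  0.6] M [ 0.08 -0.02  0.03] w 10.9mm q7 -1.92
```

View pics/w7.png

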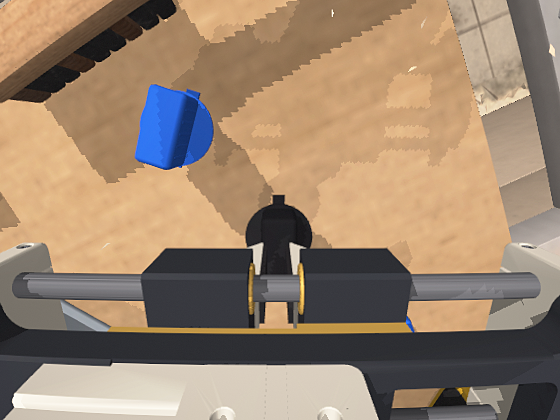

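View pics/s7.png

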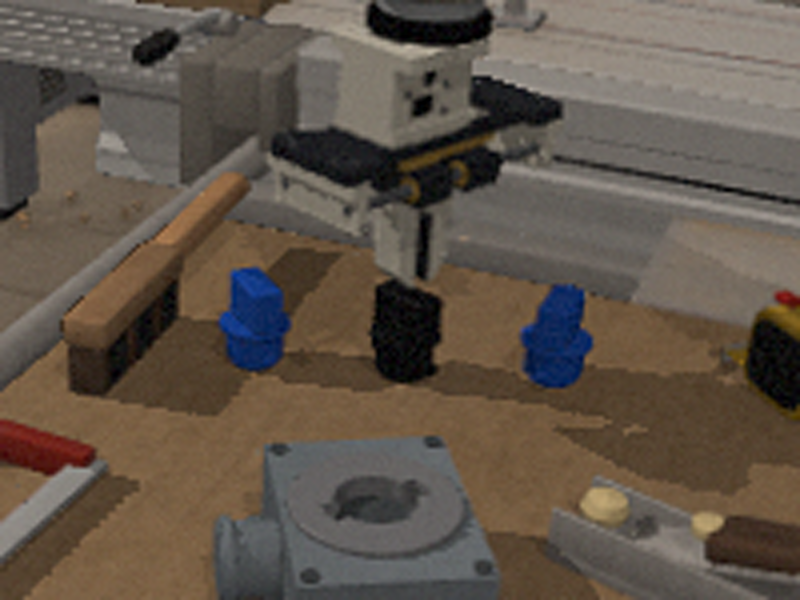

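```bash
python3 - <<'E'
from h import *
cs,ct,cw=[optics.camera_info(n) for n in('scene','top','wrist')]
T=np.array([.5326,-.1302,.0465])
for z in (.0325,.0465,.06,.0985): 
    P=[T[0],T[1],z]
    print(z,'scene',proj(cs,[P])[0],'crop',(proj(cs,[P])[0]-[230,90])*4,'top',proj(ct,[P])[0],'wrist',proj(cw,[P])[0])
im=cv2.imread('pics/s7.png'); draw(im,cs,capmodel(.5331,-.1312,.03,np.radians(-24.5)),230,90,4); cv2.imwrite('pics/s7m.png',im)
im=cv2.imread('pics/t7.png'); draw(im,ct,capmodel(.5331,-.1312,.03,np.radians(-24.5)),300,140,4); cv2.imwrite('pics/t7m.png',im)
E
```

```text
0.0325 scene [330.39332673 172.63528153] crop [401.57330691 330.54112613] top [375.28390511 213.16416539] wrist [277.3926172  239.21624458]
0.0465 scene [330.78954156 167.909478  ] crop [403.15816623 311.63791199] top [376.45459741 211.9407143 ] wrist [277.48395243 246.6299589 ]
0.06 scene [331.17535444 163.28916342] crop [404.70141774 293.15665367] top [377.61212944 210.73067334] wrist [277.58485615 254.82784457]
0.0985 scene [332.29587128 149.76378243] crop [409.18348512 239.0551297 ] top [381.07737803 207.10618496] wrist [277.97175071 286.33496349]
```

View pics/s7m.png

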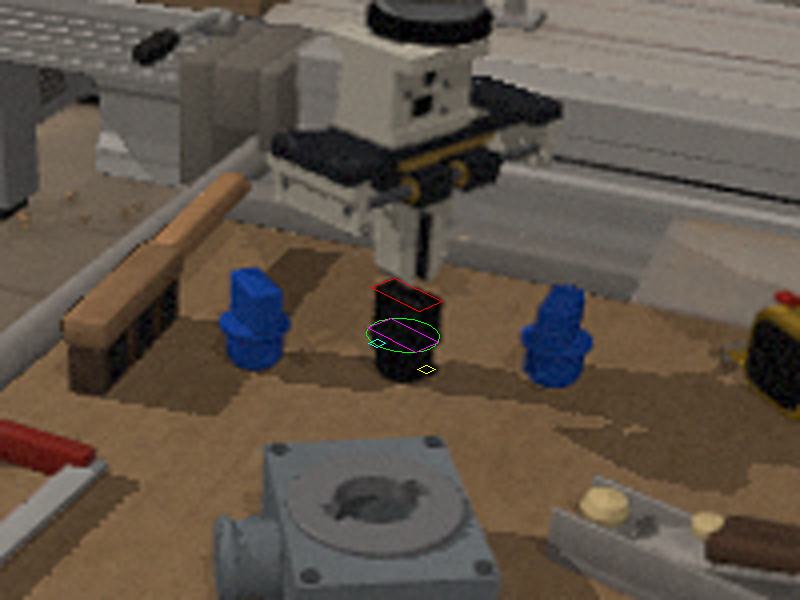

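View pics/t7m.png

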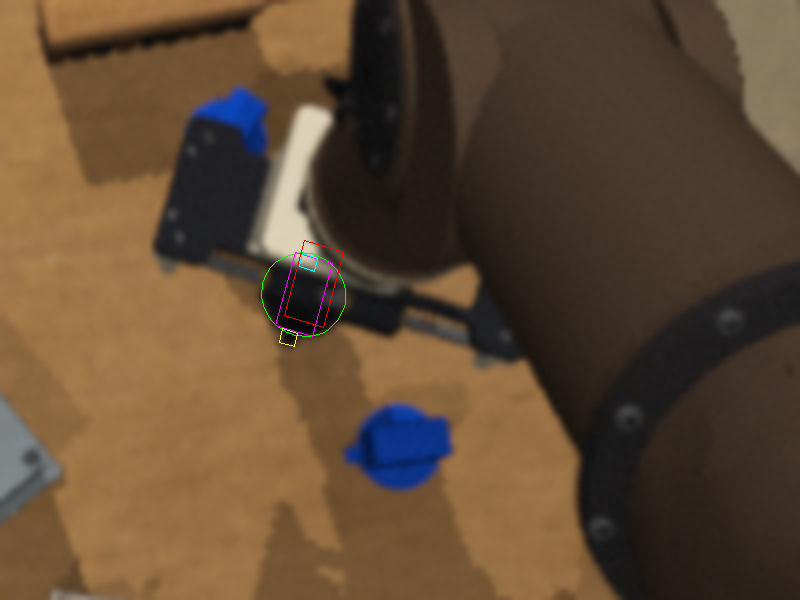

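```bash
python3 - <<'E'
import cv2
im=cv2.imread('pics/w7.png'); cv2.imwrite('pics/w7c.png',cv2.resize(im[185:345,180:380],None,fx=3.7,fy=3.7,interpolation=cv2.INTER_CUBIC))
im=cv2.imread('pics/s7.png'); cv2.imwrite('pics/s7c.png',cv2.resize(im[180:400,300:500],None,fx=2.7,fy=2.7,interpolation=cv2.INTER_CUBIC))
E
```

```text
(no output)
```

View pics/w7c.png

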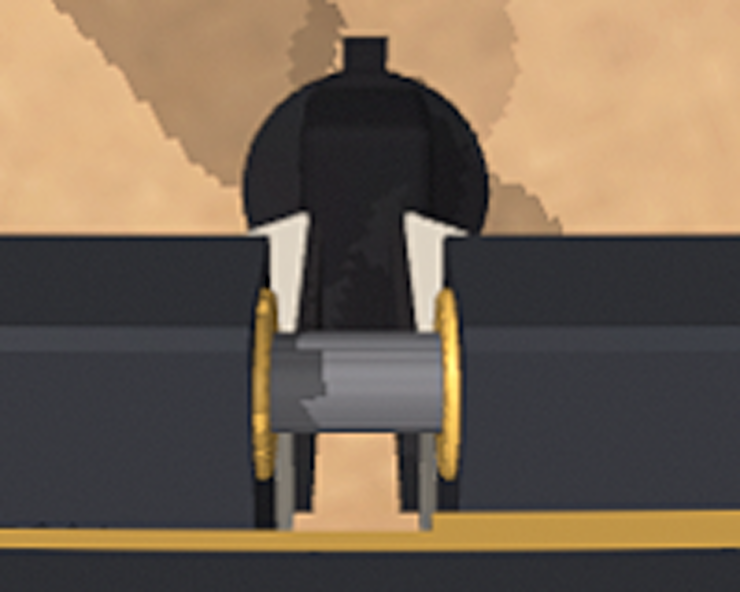

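View pics/s7c.png

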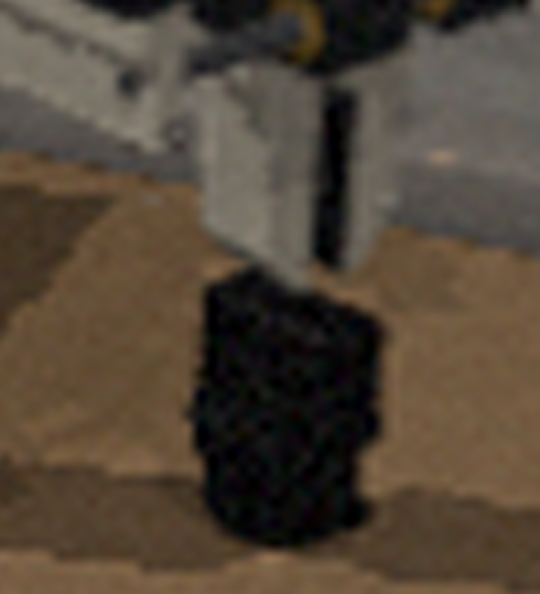

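```bash
python3 - <<'E'
from h import *
s,R=st(); T=np.array(s['position']); c=optics.camera_info('wrist')
for z in (.014,0,-.005,-.02,-.04,-.052,-.08):
    P=[T+R@np.array([x,y,z]) for y in(-.046,-.0055,.0055) for x in(.0095,-.0095)]
    print(z,proj(c,P).round(0).tolist())
cam=-np.array(c['R']).T@c['t']; print('cam in tool',R.T@(cam-T))
E
```

```text
t 5.27 pos [ 0.5327 -0.1302  0.0465] yaw -24.72 tilt 0.00 F [ 0.4 -0.3  0.1] M [0.04 0.06 0.05] w 10.5mm q7 -1.92
0.014 [[211.0, 226.0], [213.0, 252.0], [269.0, 226.0], [270.0, 252.0], [285.0, 226.0], [285.0, 252.0]]
0 [[206.0, 233.0], [208.0, 260.0], [269.0, 233.0], [269.0, 260.0], [286.0, 233.0], [286.0, 260.0]]
-0.005 [[205.0, 235.0], [207.0, 263.0], [269.0, 235.0], [269.0, 263.0], [286.0, 235.0], [286.0, 263.0]]
-0.02 [[199.0, 244.0], [201.0, 274.0], [268.0, 244.0], [268.0, 274.0], [287.0, 244.0], [287.0, 274.0]]
-0.04 [[189.0, 258.0], [192.0, 291.0], [267.0, 258.0], [267.0, 291.0], [288.0, 258.0], [288.0, 291.0]]
-0.052 [[182.0, 268.0], [185.0, 303.0], [266.0, 268.0], [267.0, 303.0], [289.0, 268.0], [289.0, 303.0]]
-0.08 [[160.0, 300.0], [165.0, 341.0], [264.0, 300.0], [265.0, 342.0], [293.0, 300.0], [292.0, 342.0]]
cam in tool [ 0.07137475 -0.00079786 -0.17999287]
```

The jaws closed through the grip's place without touching it, and the pictures put the fingertips higher than the stated tip. I'll open, rise, and measure the fingertips against the reported pose.

```bash
python3 -m creep '[{"translation":[0,0,-0.02],"rot":[0,0,0],"jaw":0.06},{"translation":[0,0,-0.02],"rot":[0,0,0],"jaw":0.06},{"translation":[0,0,-0.02],"rot":[0,0,0],"jaw":0.06},{"translation":[0,0,0],"rot":[0,0,0],"jaw":0.06},{"translation":[0,0,0],"rot":[0,0,0],"jaw":0.06},{"translation":[0,0,0],"rot":[0,0,0],"jaw":0.06},{"translation":[0,0,0],"rot":[0,0,0],"jaw":0.06},{"translation":[0,0,0],"rot":[0,0,0],"jaw":0.06}]' 30
python3 - <<'E'
from h import *
s,R=st(); T=np.array(s['position'])
for n,(x0,y0,x1,y1,f) in dict(wrist=(120,180,440,350,2.4),scene=(270,60,400,190,4.5)).items():
    im=optics.get_image(n)[:,:,::-1].copy(); c=optics.camera_info(n)
    cr=cv2.resize(im[y0:y1,x0:x1],None,fx=f,fy=f,interpolation=cv2.INTER_CUBIC)
    w=s['width']*.0459
    for z,col in((.014,(0,0,255)),(-.02,(0,255,0))):
        for sg in(1,-1):
            P=[T+R@np.array([a,sg*b,z]) for a,b in((.0095,w),(-.0095,w),(-.0095,w+.019),(.0095,w+.019))]
            q=((proj(c,P)-[x0,y0]+.5)*f).astype(int); cv2.polylines(cr,[q],True,col,1)
    cv2.imwrite(f'pics/{n}8.png',cr)
E
```

```text
clock: 5.93
position: [0.532, -0.1301, 0.1056]
ee_rot: [3.069, -0.672, -0.003]
force: [0.1, 0.6, -0.3]
width: 0.633
t 5.93 pos [ 0.532  -0.1301  0.1056] yaw -24.72 tilt 0.10 F [ 0.1  0.6 -0.3] M [ 0.05  0.04 -0.01] w 58.1mm q7 -1.91
```

View pics/wrist8.png

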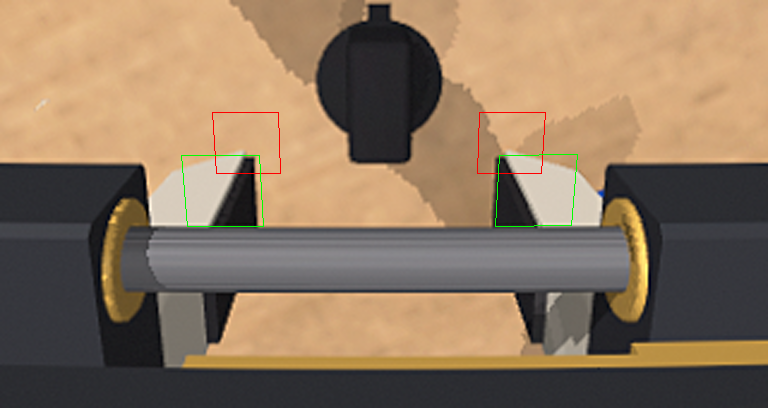

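View pics/scene8.png

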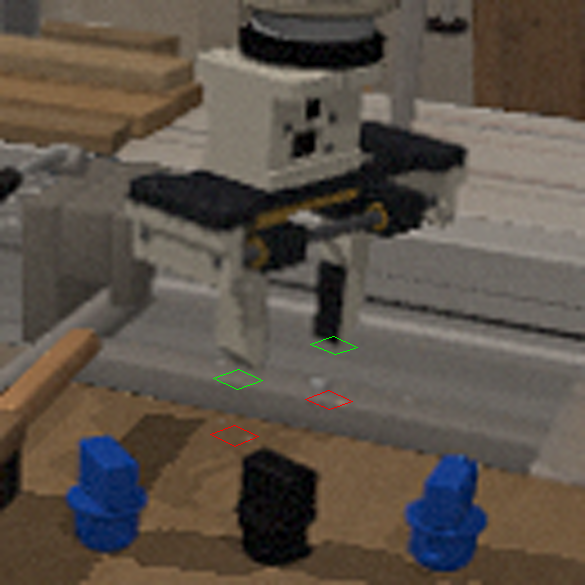

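The pictures show the fingertips about 26 mm behind the reported TCP, not 14 mm ahead of it. I'll account for that and go down further, watching the force.

```bash
python3 -m creep '[{"translation":[0.0015,0.0005,0.015],"rot":[0,0,0],"jaw":0.06},{"translation":[0,0,0.018],"rot":[0,0,0],"jaw":0.06},{"translation":[0,0,0.018],"rot":[0,0,0],"jaw":0.06},{"translation":[0,0,0.015],"rot":[0,0,0],"jaw":0.06},{"translation":[0,0,0.01],"rot":[0,0,0],"jaw":0.06},{"translation":[0,0,0.008],"rot":[0,0,0],"jaw":0.06},{"translation":[0,0,0.006],"rot":[0,0,0],"jaw":0.06},{"translation":[0,0,0.004],"rot":[0,0,0],"jaw":0.06},{"translation":[0,0,0],"rot":[0,0,0],"jaw":0.06},{"translation":[0,0,0],"rot":[0,0,0],"jaw":0.06}]' 30
python3 - <<'E'
from h import *
s,R=st()
for n,(x0,y0,x1,y1,f) in dict(wrist=(120,180,440,350,2.4),scene=(270,90,400,220,4.5)).items():
    im=optics.get_image(n)[:,:,::-1].copy()
    cv2.imwrite(f'pics/{n}9.png',cv2.resize(im[y0:y1,x0:x1],None,fx=f,fy=f,interpolation=cv2.INTER_CUBIC))
E
```

```text
clock: 6.87
position: [0.5341, -0.1313, 0.0128]
ee_rot: [3.069, -0.672, 0.001]
force: [0.5, 0.4, 0.2]
width: 0.654
t 6.87 pos [ 0.5341 -0.1313  0.0128] yaw -24.72 tilt 0.03 F [0.5 0.4 0.2] M [0.09 0.01 0.01] w 60.0mm q7 -1.93
```

View pics/wrist9.png

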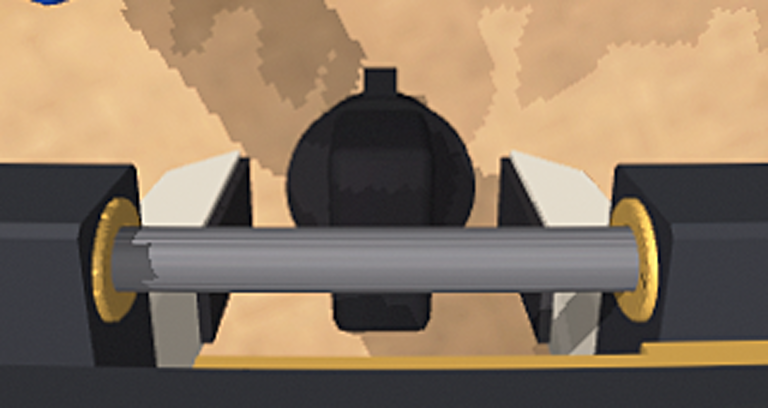

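View pics/scene9.png

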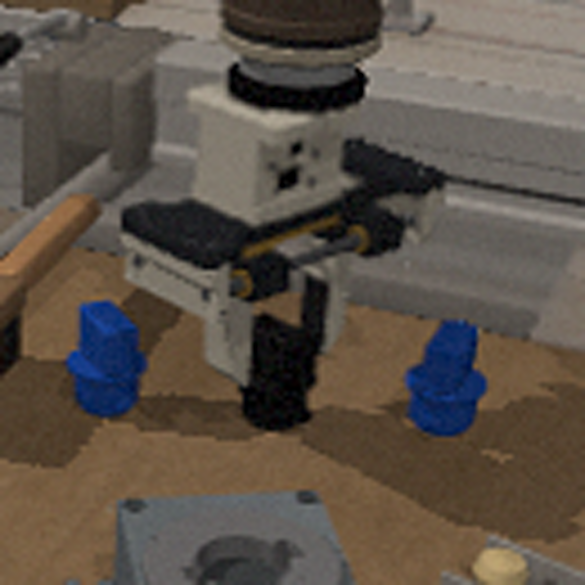

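The fingers now straddle the grip at about disc height. I'll close them.

```bash
python3 -m creep '[{"translation":[0,0,0],"rot":[0,0,0],"jaw":0.01},{"translation":[0,0,0],"rot":[0,0,0],"jaw":0.01},{"translation":[0,0,0],"rot":[0,0,0],"jaw":0.01},{"translation":[0,0,0],"rot":[0,0,0],"jaw":0.01},{"translation":[0,0,0],"rot":[0,0,0],"jaw":0.01},{"translation":[0,0,0],"rot":[0,0,0],"jaw":0.01},{"translation":[0,0,0],"rot":[0,0,0],"jaw":0.01},{"translation":[0,0,0],"rot":[0,0,0],"jaw":0.01},{"translation":[0,0,0],"rot":[0,0,0],"jaw":0.01},{"translation":[0,0,0],"rot":[0,0,0],"jaw":0.01}]' 30
python3 -c "from h import *; st()"
```

```text
clock: 7.8
position: [0.5338, -0.1313, 0.0125]
ee_rot: [3.069, -0.672, -0.0]
force: [-1.0, -0.1, -0.4]
width: 0.232
t 7.80 pos [ 0.5338 -0.1313  0.0125] yaw -24.72 tilt 0.01 F [-1.  -0.1 -0.4] M [-0.05  0.01 -0.05] w 21.3mm q7 -1.93
```

```bash
python3 -m creep '[{"translation":[0,0,-0.005],"rot":[0,0,0],"jaw":0.01},{"translation":[0,0,-0.015],"rot":[0,0,0],"jaw":0.01},{"translation":[0,0,-0.02],"rot":[0,0,0],"jaw":0.01},{"translation":[0,0,-0.02],"rot":[0,0,0],"jaw":0.01},{"translation":[0,0,-0.02],"rot":[0,0,0],"jaw":0.01},{"translation":[0,0,-0.02],"rot":[0,0,0],"jaw":0.01},{"translation":[0,0,-0.015],"rot":[0,0,0],"jaw":0.01},{"translation":[0,0,-0.005],"rot":[0,0,0],"jaw":0.01},{"translation":[0,0,0],"rot":[0,0,0],"jaw":0.01},{"translation":[0,0,0],"rot":[0,0,0],"jaw":0.01}]' 30
python3 - <<'E'
from h import *
s,R=st()
im=optics.get_image('wrist')[:,:,::-1].copy(); c=optics.camera_info('wrist')
T=np.array(s['position']); f=2.4
cr=cv2.resize(im[180:350,120:440],None,fx=f,fy=f,interpolation=cv2.INTER_CUBIC)
draw(cr,c,capmodel(T[0],T[1],T[2]+.0175,np.radians(-24.7)),120,180,f)
cv2.imwrite('pics/w10.png',cr)
im=optics.get_image('scene')[:,:,::-1].copy();cv2.imwrite('pics/s10.png',cv2.resize(im[50:230,250:430],None,fx=3.3,fy=3.3,interpolation=cv2.INTER_CUBIC))
E
```

```text
clock: 8.63
position: [0.5335, -0.1311, 0.1321]
ee_rot: [3.069, -0.672, -0.001]
force: [-0.7, -0.9, -1.9]
width: 0.237
t 8.63 pos [ 0.5335 -0.1311  0.1321] yaw -24.71 tilt 0.02 F [-0.7 -0.9 -1.9] M [ 0.04  0.07 -0.01] w 21.7mm q7 -1.90
```

View pics/w10.png

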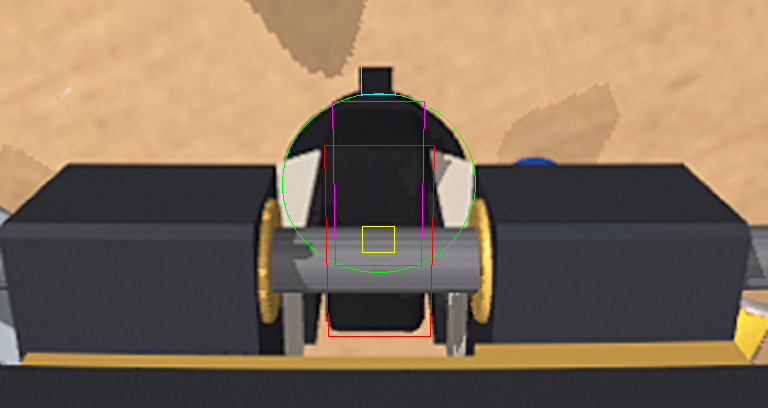

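View pics/s10.png

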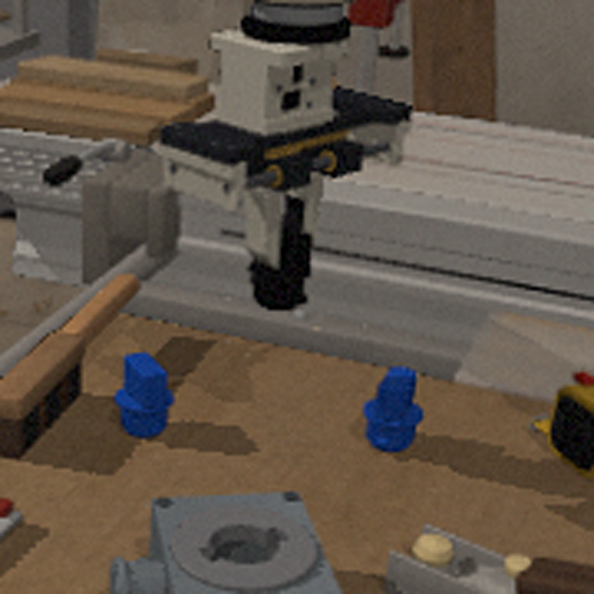

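The cap is lifted, in the jaws and aligned. The overlay is within about 1 mm, with the cap sitting about -1.2 mm in tool y. Next I'll move to where the wrist camera looks down on the mouth, with the tool turned to the estimated slot angle of 52°.

```bash
python3 -m creep '[{"translation":[-0.015,-0.009,-0.005],"rot":[0,0,0],"jaw":0.01},{"translation":[-0.03,-0.0183,-0.005],"rot":[0,0,0],"jaw":0.01},{"translation":[-0.03,-0.0183,-0.005],"rot":[0,0,0],"jaw":0.01},{"translation":[-0.03,-0.0183,-0.005],"rot":[0,0,0],"jaw":0.01},{"translation":[-0.03,-0.0183,-0.005],"rot":[0,0,0],"jaw":0.01},{"translation":[-0.03,-0.0183,0],"rot":[0,0,0],"jaw":0.01},{"translation":[-0.015,-0.009,0],"rot":[0,0,0],"jaw":0.01},{"translation":[0,0,0],"rot":[0,0,-4],"jaw":0.01}]' 30
python3 -m creep '[{"translation":[0,0,0],"rot":[0,0,-6.6],"jaw":0.01},{"translation":[0,0,0],"rot":[0,0,-6.6],"jaw":0.01},{"translation":[0,0,0],"rot":[0,0,-6.6],"jaw":0.01},{"translation":[0,0,0],"rot":[0,0,-6.6],"jaw":0.01},{"translation":[0,0,0],"rot":[0,0,-6.6],"jaw":0.01},{"translation":[0,0,0],"rot":[0,0,-6.6],"jaw":0.01},{"translation":[0,0,0],"rot":[0,0,-6.6],"jaw":0.01},{"translation":[0,0,0],"rot":[0,0,-6.6],"jaw":0.01},{"translation":[0,0,0],"rot":[0,0,-6.6],"jaw":0.01},{"translation":[0,0,0],"rot":[0,0,-6.6],"jaw":0.01},{"translation":[0,0,0],"rot":[0,0,-6.6],"jaw":0.01}]' 30
python3 -m creep '[{"translation":[0,0,0],"rot":[0,0,0],"jaw":0.01},{"translation":[0,0,0],"rot":[0,0,0],"jaw":0.01},{"translation":[0,0,0],"rot":[0,0,0],"jaw":0.01}]' 30
python3 - <<'E'
from h import *
s,R=st()
c=optics.camera_info('wrist')
im=optics.get_image('wrist')[:,:,::-1].copy()
print(abs(c['t']-optics.camera_info('wrist')['t']).max())
cv2.imwrite('pics/w11.png',im)
print([(d['location'],onz(c,d['location'],.062)) for d in optics.pinpoint('wrist','port_mouth')])
E
```

```text
clock: 9.4
position: [0.4127, 0.0473, 0.157]
ee_rot: [-3.092, 0.557, 0.004]
force: [0.6, 0.5, -1.7]
width: 0.235
clock: 10.32
position: [0.4151, 0.0437, 0.1568]
ee_rot: [-2.82, -1.383, 0.002]
force: [-0.7, 0.1, -1.4]
width: 0.237
clock: 10.57
position: [0.4157, 0.0436, 0.1572]
ee_rot: [-2.827, -1.369, 0.001]
force: [-0.2, 0.3, -1.2]
width: 0.237
t 10.57 pos [0.4157 0.0436 0.1572] yaw 51.67 tilt 0.04 F [-0.2  0.3 -1.2] M [ 0.05 -0.07 -0.02] w 21.8mm q7 -0.99
0.00031968791465675217
[([277.4, 123.0], array([[0.46722866, 0.10649363, 0.062     ]]))]
```

View pics/w11.png

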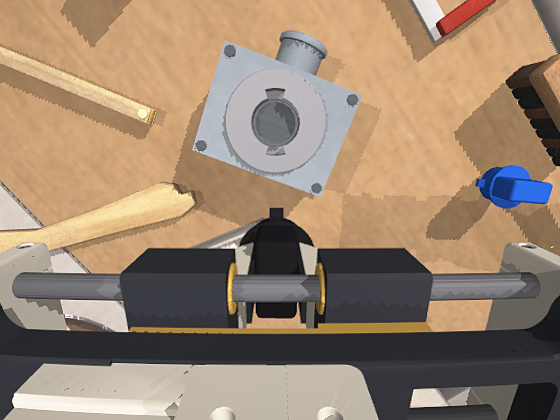

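The outlet is clear, with its bore at about (276,122) and notches at (276,93) and (276,152). I'll fit the ring and the cap in the same picture.

```bash
python3 - <<'E'
from h import *
s,R=st(); T=np.array(s['position'])
c=optics.camera_info('wrist')
im=optics.get_image('wrist')[:,:,::-1].copy()
cv2.imwrite('pics/w12raw.png',im)
x0,y0,f=215,60,6
cr=cv2.resize(im[y0:y0+125,x0:x0+125],None,fx=f,fy=f,interpolation=cv2.INTER_CUBIC)
C=np.array([.4668,.1062,.062]); a=np.linspace(0,2*np.pi,60)
pol=[C+np.c_[.022*np.cos(a),.022*np.sin(a),0*a]]
th=np.radians(52)
for k in(0,np.pi):
  u=np.array([np.cos(th+k),np.sin(th+k),0]);v=np.array([-u[1],u[0],0])
  pol.append(np.array([C+u*.021+v*.00675,C+u*.028+v*.00675,C+u*.028-v*.00675,C+u*.021-v*.00675]))
cv2.imwrite('pics/w12.png',draw(cr.copy(),c,pol,x0,y0,f)[:,:]); 
f=5;x0,y0=220,195
cr=cv2.resize(im[y0:y0+65,x0:x0+110],None,fx=f,fy=f,interpolation=cv2.INTER_CUBIC)
draw(cr,c,capmodel(T[0],T[1],T[2]+.0175,np.radians(51.7)),x0,y0,f)
cv2.imwrite('pics/w12c.png',cr)
E
```

```text
t 10.67 pos [0.4159 0.0435 0.1574] yaw 51.74 tilt 0.02 F [-0.3  0.7 -0.7] M [ 0.05 -0.09  0.02] w 22.0mm q7 -0.99
```

View pics/w12.png

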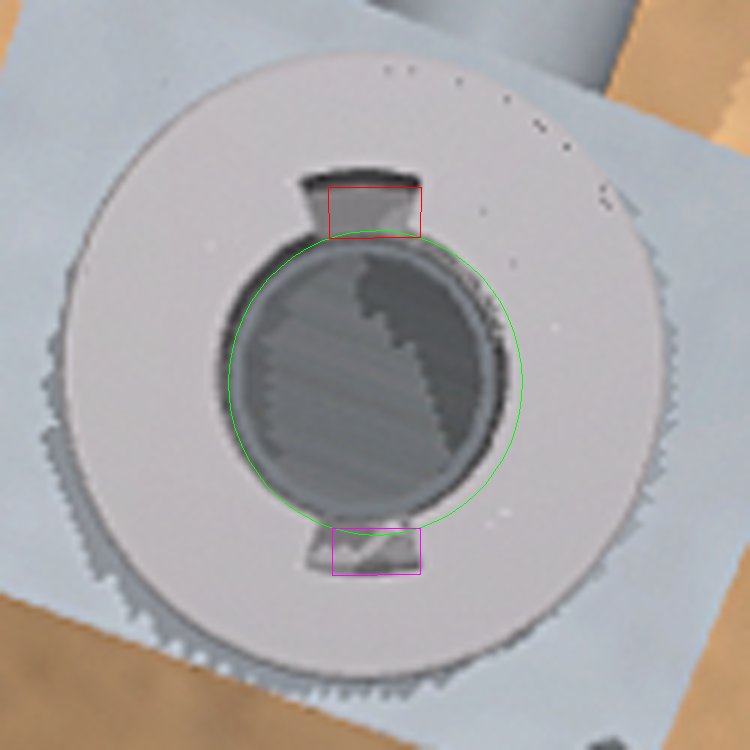

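View pics/w12c.png

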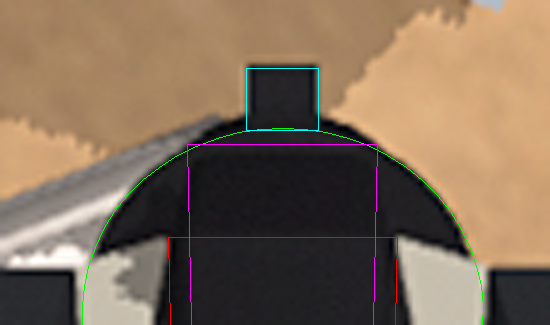

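```bash
python3 -m creep '[{"translation":[0.015,0,0],"rot":[0,0,-0.4],"jaw":0.01},{"translation":[0.025,0,0],"rot":[0,0,0],"jaw":0.01},{"translation":[0.025,0,0],"rot":[0,0,0],"jaw":0.01},{"translation":[0.016,-0.0007,0],"rot":[0,0,0],"jaw":0.01},{"translation":[0,0,0.015],"rot":[0,0,0],"jaw":0.01},{"translation":[0,0,0.02],"rot":[0,0,0],"jaw":0.01},{"translation":[0,0,0.02],"rot":[0,0,0],"jaw":0.01},{"translation":[0,0,0.012],"rot":[0,0,0],"jaw":0.01},{"translation":[0,0,0.006],"rot":[0,0,0],"jaw":0.01},{"translation":[0,0,0],"rot":[0,0,0],"jaw":0.01},{"translation":[0,0,0],"rot":[0,0,0],"jaw":0.01}]' 30
python3 - <<'E'
from h import *
s,R=st(); T=np.array(s['position']);yaw=np.arctan2(R[1,0],R[0,0])
print('err to mouth',T[:2]-[.4656,.1075])
for n,(x0,y0,x1,y1,f) in dict(wrist=(150,130,400,310,3),scene=(260,110,400,250,4)).items():
    im=optics.get_image(n)[:,:,::-1].copy()
    cv2.imwrite(f'pics/{n}13.png',cv2.resize(im[y0:y1,x0:x1],None,fx=f,fy=f,interpolation=cv2.INTER_CUBIC))
E
```

```text
clock: 11.63
position: [0.4655, 0.1085, 0.0847]
ee_rot: [-2.82, -1.384, -0.0]
force: [-1.1, 0.0, -1.1]
width: 0.243
t 11.63 pos [0.4655 0.1085 0.0847] yaw 52.28 tilt 0.01 F [-1.1  0.  -1.1] M [-0.03 -0.04 -0.04] w 22.4mm q7 -1.20
err to mouth [-0.00011384  0.00096738]
```

View pics/wrist13.png

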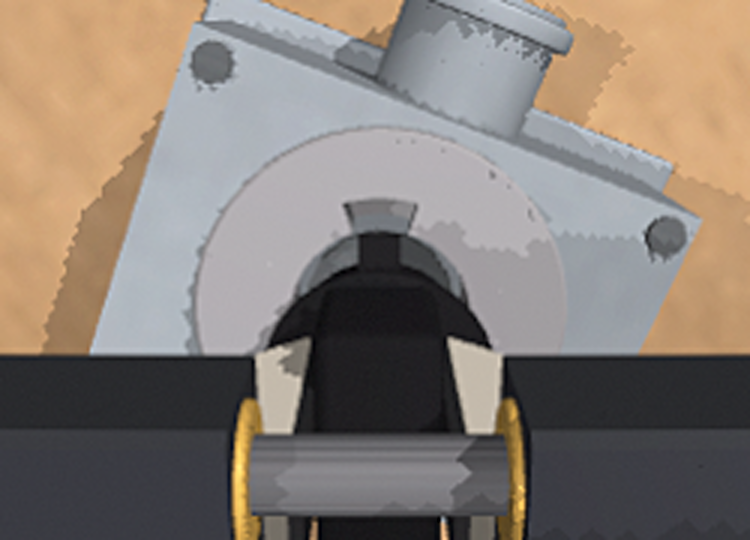

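View pics/scene13.png

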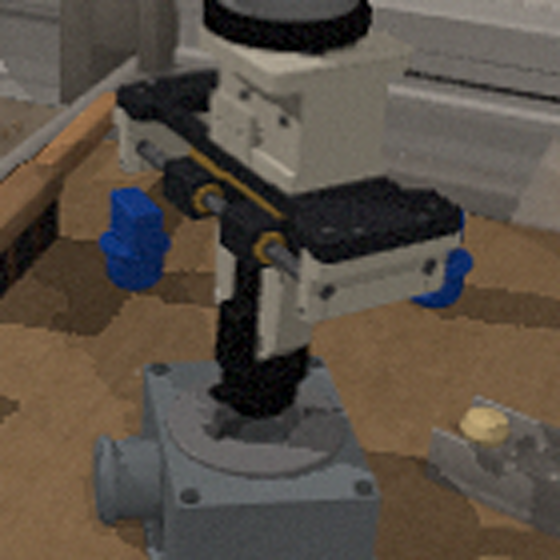

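The cap's lug at (379,250) is in line with the notch at (380,217). I'll go down into the bore in small steps.

```bash
python3 -m creep '[{"translation":[-0.0007,0.0003,0.004],"rot":[0,0,0],"jaw":0.01},{"translation":[0,0,0.004],"rot":[0,0,0],"jaw":0.01},{"translation":[0,0,0.003],"rot":[0,0,0],"jaw":0.01},{"translation":[0,0,0.002],"rot":[0,0,0],"jaw":0.01},{"translation":[0,0,0.002],"rot":[0,0,0],"jaw":0.01},{"translation":[0,0,0],"rot":[0,0,0],"jaw":0.01},{"translation":[0,0,0],"rot":[0,0,0],"jaw":0.01}]' 40
python3 -c "from h import *; st()"
```

```text
clock: 12.32
position: [0.4649, 0.1072, 0.0694]
ee_rot: [-2.82, -1.384, 0.0]
force: [-1.3, 0.3, -1.3]
width: 0.237
t 12.32 pos [0.4649 0.1072 0.0694] yaw 52.28 tilt 0.02 F [-1.3  0.3 -1.3] M [-0.03  0.02 -0.  ] w 21.7mm q7 -1.21
```

```bash
python3 -m creep '[{"translation":[0,0,0.001],"rot":[0,0,0],"jaw":0.01},{"translation":[0,0,0.001],"rot":[0,0,0],"jaw":0.01},{"translation":[0,0,0.001],"rot":[0,0,0],"jaw":0.01},{"translation":[0,0,0],"rot":[0,0,0],"jaw":0.01}]' 40
python3 -c "from h import *; st()"
```

```text
clock: 12.65
position: [0.4649, 0.1071, 0.0663]
ee_rot: [2.82, 1.384, -0.0]
force: [0.2, -0.3, -1.7]
width: 0.237
t 12.65 pos [0.4649 0.1071 0.0663] yaw 52.28 tilt 0.02 F [ 0.2 -0.3 -1.7] M [-0.01 -0.05  0.  ] w 21.8mm q7 -1.21
```

```bash
python3 -m creep '[{"translation":[0.0003,0.0001,0.001],"rot":[0,0,0],"jaw":0.01},{"translation":[0,0,0.001],"rot":[0,0,0],"jaw":0.01},{"translation":[0,0,0.001],"rot":[0,0,0],"jaw":0.01},{"translation":[0,0,0],"rot":[0,0,0],"jaw":0.01}]' 40
python3 -c "from h import *; st()"
```

```text
clock: 12.98
position: [0.4654, 0.1074, 0.0635]
ee_rot: [2.82, 1.384, 0.0]
force: [-0.1, -0.6, 1.6]
width: 0.238
t 12.98 pos [0.4654 0.1074 0.0635] yaw 52.28 tilt 0.01 F [-0.1 -0.6  1.6] M [-0.04  0.06  0.  ] w 21.8mm q7 -1.22
```

```bash
python3 -m creep '[{"translation":[0,0,0.001],"rot":[0,0,0],"jaw":0.01},{"translation":[0,0,0.001],"rot":[0,0,0],"jaw":0.01},{"translation":[0,0,0.001],"rot":[0,0,0],"jaw":0.01},{"translation":[0,0,0],"rot":[0,0,0],"jaw":0.01}]' 40
python3 -c "from h import *; st()"
```

```text
clock: 13.32
position: [0.4654, 0.1074, 0.0605]
ee_rot: [2.82, 1.384, 0.0]
force: [0.1, -0.6, 3.3]
width: 0.242
t 13.32 pos [0.4654 0.1074 0.0605] yaw 52.28 tilt 0.01 F [ 0.1 -0.6  3.3] M [-0.06  0.06 -0.04] w 22.2mm q7 -1.22
```

```bash
python3 -m creep '[{"translation":[0,0,0.001],"rot":[0,0,0],"jaw":0.01},{"translation":[0,0,0.001],"rot":[0,0,0],"jaw":0.01},{"translation":[0,0,0.001],"rot":[0,0,0],"jaw":0.01},{"translation":[0,0,0],"rot":[0,0,0],"jaw":0.01}]' 40
python3 -c "from h import *; st()"
```

```text
clock: 13.65
position: [0.4654, 0.1074, 0.0574]
ee_rot: [2.82, 1.384, 0.0]
force: [0.2, -0.2, 5.0]
width: 0.236
t 13.65 pos [0.4654 0.1074 0.0574] yaw 52.28 tilt 0.01 F [ 0.2 -0.2  5. ] M [0.04 0.1  0.04] w 21.7mm q7 -1.22
```

The force follows the spring exactly, so the lugs are in the slots. I'll press on to the turning depth.

```bash
python3 -m creep '[{"translation":[0,0,0.001],"rot":[0,0,0],"jaw":0.01},{"translation":[0,0,0.001],"rot":[0,0,0],"jaw":0.01},{"translation":[0,0,0.001],"rot":[0,0,0],"jaw":0.01},{"translation":[0,0,0.001],"rot":[0,0,0],"jaw":0.01},{"translation":[0,0,0.001],"rot":[0,0,0],"jaw":0.01},{"translation":[0,0,0.0004],"rot":[0,0,0],"jaw":0.01},{"translation":[0,0,0],"rot":[0,0,0],"jaw":0.01},{"translation":[0,0,0],"rot":[0,0,0],"jaw":0.01}]' 40
python3 -c "from h import *; st()"
```

```text
clock: 14.32
position: [0.4654, 0.1075, 0.0523]
ee_rot: [2.82, 1.384, 0.001]
force: [-1.1, -0.9, 6.9]
width: 0.233
t 14.32 pos [0.4654 0.1075 0.0523] yaw 52.28 tilt 0.02 F [-1.1 -0.9  6.9] M [-0.09  0.28  0.03] w 21.4mm q7 -1.23
```

```bash
python3 -m creep '[{"translation":[0,0,0.0008],"rot":[0,0,0],"jaw":0.01},{"translation":[0,0,0],"rot":[0,0,0],"jaw":0.01},{"translation":[0,0,0],"rot":[0,0,0],"jaw":0.01}]' 40
python3 -c "from h import *; st()"
python3 -m creep '[{"translation":[0,0,0],"rot":[0,0,1.5],"jaw":0.01},{"translation":[0,0,0],"rot":[0,0,1.5],"jaw":0.01},{"translation":[0,0,0],"rot":[0,0,1.5],"jaw":0.01},{"translation":[0,0,0],"rot":[0,0,1.5],"jaw":0.01},{"translation":[0,0,0],"rot":[0,0,0],"jaw":0.01}]' 40
python3 -c "from h import *; st()"
```

```text
clock: 14.57
position: [0.4654, 0.1075, 0.0516]
ee_rot: [2.82, 1.384, 0.001]
force: [-0.4, -0.1, 7.6]
width: 0.234
t 14.57 pos [0.4654 0.1075 0.0516] yaw 52.28 tilt 0.02 F [-0.4 -0.1  7.6] M [-0.01  0.3   0.06] w 21.5mm q7 -1.23
clock: 14.98
position: [0.4656, 0.1074, 0.0516]
ee_rot: [2.89, 1.232, 0.001]
force: [-1.5, -0.8, 6.8]
width: 0.236
t 14.98 pos [0.4656 0.1074 0.0516] yaw 46.19 tilt 0.04 F [-1.5 -0.8  6.8] M [-0.15  0.19  0.04] w 21.7mm q7 -1.32
```

```bash
python3 -m creep '[{"translation":[0,0,0],"rot":[0,0,2],"jaw":0.01},{"translation":[0,0,0],"rot":[0,0,2],"jaw":0.01},{"translation":[0,0,0],"rot":[0,0,2],"jaw":0.01},{"translation":[0,0,0],"rot":[0,0,2],"jaw":0.01},{"translation":[0,0,0],"rot":[0,0,0],"jaw":0.01}]' 40
python3 -c "from h import *; st()"
```

```text
clock: 15.4
position: [0.4656, 0.1074, 0.0516]
ee_rot: [2.969, 1.027, 0.001]
force: [-0.6, -0.4, 7.6]
width: 0.238
t 15.40 pos [0.4656 0.1074 0.0516] yaw 38.16 tilt 0.04 F [-0.6 -0.4  7.6] M [-0.12  0.17  0.  ] w 21.9mm q7 -1.43
```

```bash
python3 -m creep '[{"translation":[0,0,0],"rot":[0,0,3],"jaw":0.01},{"translation":[0,0,0],"rot":[0,0,3],"jaw":0.01},{"translation":[0,0,0],"rot":[0,0,3],"jaw":0.01},{"translation":[0,0,0],"rot":[0,0,3],"jaw":0.01},{"translation":[0,0,0],"rot":[0,0,0],"jaw":0.01}]' 40
python3 -c "from h import *; st()"
python3 -m creep '[{"translation":[0,0,0],"rot":[0,0,3],"jaw":0.01},{"translation":[0,0,0],"rot":[0,0,3],"jaw":0.01},{"translation":[0,0,0],"rot":[0,0,3],"jaw":0.01},{"translation":[0,0,0],"rot":[0,0,3],"jaw":0.01},{"translation":[0,0,0],"rot":[0,0,3],"jaw":0.01},{"translation":[0,0,0],"rot":[0,0,3],"jaw":0.01},{"translation":[0,0,0],"rot":[0,0,0],"jaw":0.01}]' 40
python3 -c "from h import *; st()"
```

```text
clock: 15.82
position: [0.4656, 0.1074, 0.0516]
ee_rot: [3.06, 0.709, 0.001]
force: [-1.5, -1.5, 8.2]
width: 0.233
t 15.82 pos [0.4656 0.1074 0.0516] yaw 26.09 tilt 0.05 F [-1.5 -1.5  8.2] M [-0.01  0.23 -0.01] w 21.4mm q7 -1.61
clock: 16.4
position: [0.4656, 0.1075, 0.0517]
ee_rot: [-3.134, -0.222, -0.001]
force: [-0.5, 0.5, 7.5]
width: 0.236
t 16.40 pos [0.4656 0.1075 0.0517] yaw 8.09 tilt 0.05 F [-0.5  0.5  7.5] M [0.03 0.26 0.04] w 21.6mm q7 -1.87
```

```bash
python3 -m creep '[{"translation":[0,0,0],"rot":[0,0,2],"jaw":0.01},{"translation":[0,0,0],"rot":[0,0,2],"jaw":0.01},{"translation":[0,0,0],"rot":[0,0,2],"jaw":0.01},{"translation":[0,0,0],"rot":[0,0,2],"jaw":0.01},{"translation":[0,0,0],"rot":[0,0,2],"jaw":0.01},{"translation":[0,0,0],"rot":[0,0,2],"jaw":0.01},{"translation":[0,0,0],"rot":[0,0,2],"jaw":0.01},{"translation":[0,0,0],"rot":[0,0,0],"jaw":0.01}]' 40
python3 -c "from h import *; st()"
python3 -m creep '[{"translation":[0,0,0],"rot":[0,0,1],"jaw":0.01},{"translation":[0,0,0],"rot":[0,0,1],"jaw":0.01},{"translation":[0,0,0],"rot":[0,0,1],"jaw":0.01},{"translation":[0,0,0],"rot":[0,0,0],"jaw":0.01}]' 40
python3 -c "from h import *; st()"
```

```text
clock: 17.07
position: [0.4656, 0.1075, 0.0517]
ee_rot: [-3.137, 0.16, -0.001]
force: [-0.4, -0.7, 8.9]
width: 0.235
t 17.07 pos [0.4656 0.1075 0.0517] yaw -5.84 tilt 0.05 F [-0.4 -0.7  8.9] M [0.04 0.2  0.03] w 21.6mm q7 -2.07
clock: 17.4
position: [0.4656, 0.1076, 0.0516]
ee_rot: [-3.132, 0.24, -0.001]
force: [-1.2, 0.2, 7.9]
width: 0.236
t 17.40 pos [0.4656 0.1076 0.0516] yaw -8.78 tilt 0.05 F [-1.2  0.2  7.9] M [ 0.1   0.25 -0.  ] w 21.6mm q7 -2.11
```

```bash
for i in 1; do python3 -m creep '[{"translation":[0,0,0],"rot":[0,0,1],"jaw":0.01},{"translation":[0,0,0],"rot":[0,0,1],"jaw":0.01},{"translation":[0,0,0],"rot":[0,0,1],"jaw":0.01},{"translation":[0,0,0],"rot":[0,0,0],"jaw":0.01}]' 40; done
python3 -c "from h import *; st()"
```

```text
clock: 17.73
position: [0.4657, 0.1076, 0.0517]
ee_rot: [-3.125, 0.322, -0.001]
force: [-0.9, 0.1, 6.7]
width: 0.239
t 17.73 pos [0.4657 0.1076 0.0517] yaw -11.77 tilt 0.05 F [-0.9  0.1  6.7] M [0.04 0.22 0.09] w 22.0mm q7 -2.16
```

```bash
python3 -m creep '[{"translation":[0,0,0],"rot":[0,0,0.7],"jaw":0.01},{"translation":[0,0,0],"rot":[0,0,0.7],"jaw":0.01},{"translation":[0,0,0],"rot":[0,0,0],"jaw":0.01}]' 40
python3 -c "from h import *; st()"
```

```text
clock: 17.98
position: [0.4656, 0.1076, 0.0517]
ee_rot: [-3.121, 0.36, -0.001]
force: [-1.2, -0.1, 8.0]
width: 0.238
t 17.98 pos [0.4656 0.1076 0.0517] yaw -13.15 tilt 0.05 F [-1.2 -0.1  8. ] M [0.11 0.25 0.01] w 21.9mm q7 -2.18
```

```bash
python3 -m creep '[{"translation":[0,0,0],"rot":[0,0,0.6],"jaw":0.01},{"translation":[0,0,0],"rot":[0,0,0],"jaw":0.01}]' 40
python3 -c "from h import *; st()"
```

```text
clock: 18.15
position: [0.4657, 0.1076, 0.0517]
ee_rot: [-3.119, 0.376, -0.001]
force: [-1.2, -0.5, 7.4]
width: 0.235
t 18.15 pos [0.4657 0.1076 0.0517] yaw -13.74 tilt 0.05 F [-1.2 -0.5  7.4] M [0.15 0.2  0.05] w 21.6mm q7 -2.19
```

```bash
python3 -m creep '[{"translation":[0,0,0],"rot":[0,0,0.6],"jaw":0.01},{"translation":[0,0,0],"rot":[0,0,0],"jaw":0.01}]' 40
python3 -c "from h import *; st()"
```

```text
clock: 18.32
position: [0.4657, 0.1076, 0.0517]
ee_rot: [-3.117, 0.392, -0.001]
force: [-1.0, 0.5, 7.7]
width: 0.236
t 18.32 pos [0.4657 0.1076 0.0517] yaw -14.34 tilt 0.05 F [-1.   0.5  7.7] M [0.09 0.16 0.06] w 21.7mm q7 -2.19
```

```bash
python3 -m creep '[{"translation":[0,0,0],"rot":[0,0,0.6],"jaw":0.01},{"translation":[0,0,0],"rot":[0,0,0],"jaw":0.01}]' 40
python3 -c "from h import *; st()"
```

```text
clock: 18.48
position: [0.4657, 0.1077, 0.0517]
ee_rot: [-3.114, 0.408, -0.001]
force: [-1.0, 0.2, 6.9]
width: 0.237
t 18.48 pos [0.4657 0.1077 0.0517] yaw -14.93 tilt 0.06 F [-1.   0.2  6.9] M [0.15 0.16 0.07] w 21.8mm q7 -2.20
```

```bash
python3 -m creep '[{"translation":[0,0,0],"rot":[0,0,0.6],"jaw":0.01},{"translation":[0,0,0],"rot":[0,0,0],"jaw":0.01}]' 40
python3 -c "from h import *; st()"
```

```text
clock: 18.65
position: [0.4658, 0.1077, 0.0517]
ee_rot: [-3.112, 0.424, -0.002]
force: [-1.6, 0.4, 7.3]
width: 0.234
t 18.65 pos [0.4658 0.1077 0.0517] yaw -15.52 tilt 0.07 F [-1.6  0.4  7.3] M [0.15 0.12 0.22] w 21.5mm q7 -2.21
```

```bash
python3 -m creep '[{"translation":[0,0,0],"rot":[0,0,0.6],"jaw":0.01},{"translation":[0,0,0],"rot":[0,0,0],"jaw":0.01}]' 40
python3 -c "from h import *; st()"
```

```text
clock: 18.82
position: [0.4657, 0.1078, 0.0517]
ee_rot: [-3.11, 0.44, -0.002]
force: [-0.4, -0.2, 7.1]
width: 0.243
t 18.82 pos [0.4657 0.1078 0.0517] yaw -16.10 tilt 0.06 F [-0.4 -0.2  7.1] M [0.12 0.15 0.33] w 22.3mm q7 -2.22
```

```bash
python3 -m creep '[{"translation":[0,0,0],"rot":[0,0,0.6],"jaw":0.01},{"translation":[0,0,0],"rot":[0,0,0],"jaw":0.01}]' 40
python3 -c "from h import *; st()"
```

```text
clock: 18.98
position: [0.4658, 0.1077, 0.0517]
ee_rot: [-3.108, 0.455, -0.002]
force: [-0.6, 0.7, 7.0]
width: 0.236
t 18.98 pos [0.4658 0.1077 0.0517] yaw -16.67 tilt 0.07 F [-0.6  0.7  7. ] M [0.09 0.05 0.55] w 21.7mm q7 -2.23
```

The stop is felt at about -15.3°, with the moment rising to 0.55 N m past it. I'll ease back 1.2° and let up gently with the spring.

```bash
python3 -m creep '[{"translation":[0,0,0],"rot":[0,0,-0.6],"jaw":0.01},{"translation":[0,0,0],"rot":[0,0,-0.5],"jaw":0.01},{"translation":[0,0,-0.001],"rot":[0,0,0],"jaw":0.01},{"translation":[0,0,-0.001],"rot":[0,0,0],"jaw":0.01},{"translation":[0,0,-0.001],"rot":[0,0,0],"jaw":0.01},{"translation":[0,0,0],"rot":[0,0,0],"jaw":0.01}]' 40
python3 -c "from h import *; st()"
```

```text
clock: 19.48
position: [0.4657, 0.1077, 0.0546]
ee_rot: [-3.112, 0.427, -0.001]
force: [1.0, 0.5, 5.7]
width: 0.235
t 19.48 pos [0.4657 0.1077 0.0546] yaw -15.61 tilt 0.06 F [1.  0.5 5.7] M [ 0.49 -0.17  0.15] w 21.6mm q7 -2.21
```

```bash
python3 -m creep '[{"translation":[0,0,-0.0006],"rot":[0,0,0],"jaw":0.01},{"translation":[0,0,-0.0006],"rot":[0,0,0],"jaw":0.01},{"translation":[0,0,0],"rot":[0,0,0],"jaw":0.01}]' 40
python3 -c "from h import *; st()"
```

```text
clock: 19.73
position: [0.4656, 0.1077, 0.0557]
ee_rot: [-3.112, 0.426, -0.001]
force: [2.6, 2.3, 3.1]
width: 0.238
t 19.73 pos [0.4656 0.1077 0.0557] yaw -15.61 tilt 0.05 F [2.6 2.3 3.1] M [ 0.74 -0.56  0.18] w 21.8mm q7 -2.21
```

```bash
python3 -m creep '[{"translation":[0,0,-0.0005],"rot":[0,0,0],"jaw":0.01},{"translation":[0,0,0],"rot":[0,0,0],"jaw":0.01}]' 40
python3 - <<'E'
from h import *
st()
for n,(x0,y0,x1,y1,f) in dict(wrist=(150,130,400,310,3),scene=(260,110,400,250,4)).items():
    im=optics.get_image(n)[:,:,::-1].copy()
    cv2.imwrite(f'pics/{n}14.png',cv2.resize(im[y0:y1,x0:x1],None,fx=f,fy=f,interpolation=cv2.INTER_CUBIC))
E
```

```text
clock: 19.9
position: [0.4656, 0.1077, 0.0561]
ee_rot: [-3.112, 0.427, -0.001]
force: [3.2, 2.2, 2.1]
width: 0.236
t 19.90 pos [0.4656 0.1077 0.0561] yaw -15.61 tilt 0.05 F [3.2 2.2 2.1] M [ 0.82 -0.75  0.14] w 21.6mm q7 -2.21
```

View pics/wrist14.png

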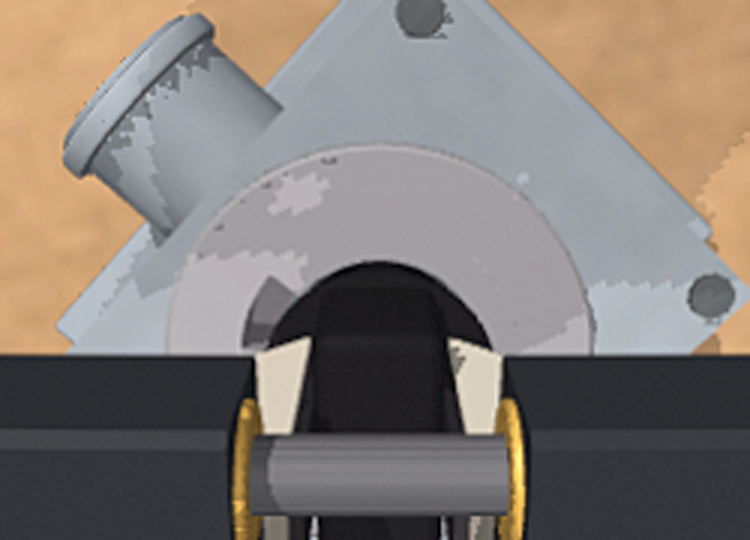

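View pics/scene14.png

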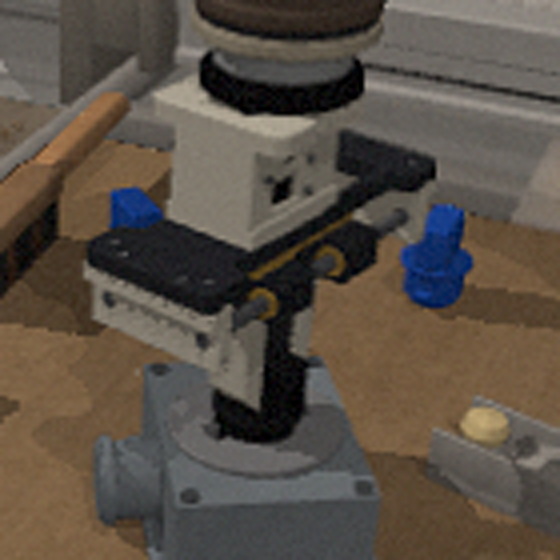

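On letting up, a side force of about (3.2, 2.2) N appears before the full rise. I'll go back down a little and ease sideways along that force.

```bash
python3 -m creep '[{"translation":[0,0,0.001],"rot":[0,0,0],"jaw":0.01},{"translation":[0,0,0.0008],"rot":[0,0,0],"jaw":0.01},{"translation":[0.0004,-0.0005,0],"rot":[0,0,0],"jaw":0.01},{"translation":[0,0,0],"rot":[0,0,0],"jaw":0.01}]' 40
python3 -c "from h import *; st()"
```

```text
clock: 20.33
position: [0.4657, 0.1077, 0.0545]
ee_rot: [3.112, -0.427, -0.0]
force: [-0.4, 2.2, 8.8]
width: 0.238
t 20.33 pos [0.4657 0.1077 0.0545] yaw -15.62 tilt 0.01 F [-0.4  2.2  8.8] M [ 0.58 -0.15  0.14] w 21.9mm q7 -2.21
```

```bash
python3 -m creep '[{"translation":[0,0,-0.001],"rot":[0,0,0],"jaw":0.01},{"translation":[0,0,-0.0008],"rot":[0,0,0],"jaw":0.01},{"translation":[0,0,0],"rot":[0,0,0],"jaw":0.01}]' 40
python3 -c "from h import *; st()"
```

```text
clock: 20.58
position: [0.4657, 0.1077, 0.0561]
ee_rot: [3.112, -0.427, -0.0]
force: [1.2, 3.2, 4.2]
width: 0.238
t 20.58 pos [0.4657 0.1077 0.0561] yaw -15.61 tilt 0.01 F [1.2 3.2 4.2] M [ 0.73 -0.43  0.15] w 21.8mm q7 -2.21
```

The remaining moment of 0.15 N m and the side force suggest one lug is still pressed on the stop. I'll ease the turn back 0.8° and rise a little more.

```bash
python3 -m creep '[{"translation":[0,0,0.001],"rot":[0,0,0],"jaw":0.01},{"translation":[0,0,0],"rot":[0,0,-0.8],"jaw":0.01},{"translation":[0,0,0],"rot":[0,0,0],"jaw":0.01}]' 40
python3 -c "from h import *; st()"
python3 -m creep '[{"translation":[0,0,-0.001],"rot":[0,0,0],"jaw":0.01},{"translation":[0,0,0],"rot":[0,0,0],"jaw":0.01}]' 40
python3 -c "from h import *; st()"
```

```text
clock: 20.83
position: [0.4657, 0.1077, 0.0552]
ee_rot: [3.115, -0.404, -0.0]
force: [0.3, 3.0, 6.7]
width: 0.241
t 20.83 pos [0.4657 0.1077 0.0552] yaw -14.79 tilt 0.01 F [0.3 3.  6.7] M [ 0.61 -0.25 -0.03] w 22.1mm q7 -2.20
clock: 21.0
position: [0.4657, 0.1077, 0.0562]
ee_rot: [3.115, -0.406, -0.0]
force: [0.5, 2.3, 5.4]
width: 0.234
t 21.00 pos [0.4657 0.1077 0.0562] yaw -14.83 tilt 0.01 F [0.5 2.3 5.4] M [ 0.62 -0.27  0.04] w 21.5mm q7 -2.20
```

```bash
python3 -m creep '[{"translation":[0,0,-0.0007],"rot":[0,0,0],"jaw":0.01},{"translation":[0,0,0],"rot":[0,0,0],"jaw":0.01}]' 40
python3 -c "from h import *; st()"
```

```text
clock: 21.17
position: [0.4657, 0.1077, 0.0568]
ee_rot: [3.115, -0.405, -0.0]
force: [2.0, 1.9, 4.9]
width: 0.236
t 21.17 pos [0.4657 0.1077 0.0568] yaw -14.83 tilt 0.01 F [2.  1.9 4.9] M [ 0.63 -0.36  0.09] w 21.7mm q7 -2.20
```

```bash
python3 -m creep '[{"translation":[0,0,-0.0006],"rot":[0,0,0],"jaw":0.01},{"translation":[0,0,0],"rot":[0,0,0],"jaw":0.01}]' 40
python3 -c "from h import *; st()"
```

```text
clock: 21.33
position: [0.4656, 0.1077, 0.057]
ee_rot: [3.115, -0.405, -0.0]
force: [3.1, 1.8, -2.1]
width: 0.236
t 21.33 pos [0.4656 0.1077 0.057 ] yaw -14.82 tilt 0.02 F [ 3.1  1.8 -2.1] M [ 0.72 -0.73  0.04] w 21.6mm q7 -2.20
```

```bash
python3 -m creep '[{"translation":[0,0,-0.0006],"rot":[0,0,0],"jaw":0.01},{"translation":[0,0,0],"rot":[0,0,0],"jaw":0.01}]' 40
python3 -c "from h import *; st()"
```

```text
clock: 21.5
position: [0.4656, 0.1077, 0.0571]
ee_rot: [3.115, -0.405, -0.001]
force: [5.7, 3.6, -11.5]
width: 0.238
t 21.50 pos [0.4656 0.1077 0.0571] yaw -14.82 tilt 0.03 F [  5.7   3.6 -11.5] M [ 0.93 -1.41  0.03] w 21.9mm q7 -2.20
```

The rise ends hard at a centre height of about 12.4 mm, which is the pocket roof. I'll ease the pull off and then open.

```bash
python3 -m creep '[{"translation":[0,0,0.0008],"rot":[0,0,0],"jaw":0.01},{"translation":[0,0,0],"rot":[0,0,0],"jaw":0.01}]' 40
python3 -c "from h import *; st()"
```

```text
clock: 21.67
position: [0.4657, 0.1077, 0.057]
ee_rot: [3.115, -0.405, -0.001]
force: [2.3, 1.9, -2.2]
width: 0.235
t 21.67 pos [0.4657 0.1077 0.057 ] yaw -14.82 tilt 0.02 F [ 2.3  1.9 -2.2] M [ 0.75 -0.74  0.01] w 21.6mm q7 -2.20
```

```bash
python3 -m creep '[{"translation":[0,0,0],"rot":[0,0,0],"jaw":0.024},{"translation":[0,0,0],"rot":[0,0,0],"jaw":0.026},{"translation":[0,0,0],"rot":[0,0,0],"jaw":0.03},{"translation":[0,0,0],"rot":[0,0,0],"jaw":0.04},{"translation":[0,0,0],"rot":[0,0,0],"jaw":0.05},{"translation":[0,0,0],"rot":[0,0,0],"jaw":0.05},{"translation":[0,0,0],"rot":[0,0,0],"jaw":0.05},{"translation":[0,0,0],"rot":[0,0,0],"jaw":0.05}]' 10
python3 -c "from h import *; st()"
```

```text
clock: 22.33
position: [0.4657, 0.1077, 0.0571]
ee_rot: [3.115, -0.405, -0.0]
force: [0.1, -0.1, -0.8]
width: 0.542
t 22.33 pos [0.4657 0.1077 0.0571] yaw -14.82 tilt 0.01 F [ 0.1 -0.1 -0.8] M [0.03 0.01 0.01] w 49.8mm q7 -2.20
```

Released. I'll withdraw straight up and to one side, then check.

```bash
python3 -m creep '[{"translation":[0,0,-0.005],"rot":[0,0,0],"jaw":0.05},{"translation":[0,0,-0.015],"rot":[0,0,0],"jaw":0.05},{"translation":[0,0,-0.02],"rot":[0,0,0],"jaw":0.05},{"translation":[0,0,-0.02],"rot":[0,0,0],"jaw":0.05},{"translation":[0,0,-0.02],"rot":[0,0,0],"jaw":0.05},{"translation":[0,0,-0.02],"rot":[0,0,0],"jaw":0.05},{"translation":[-0.03,0,0],"rot":[0,0,0],"jaw":0.05},{"translation":[-0.03,0,0],"rot":[0,0,0],"jaw":0.05},{"translation":[0,0,0],"rot":[0,0,0],"jaw":0.05},{"translation":[0,0,0],"rot":[0,0,0],"jaw":0.05},{"translation":[0,0,0],"rot":[0,0,0],"jaw":0.05},{"translation":[0,0,0],"rot":[0,0,0],"jaw":0.05}]' 10
python3 - <<'E'
from h import *
s,R=st()
for n,(x0,y0,x1,y1,f) in dict(wrist=(180,50,380,200,4),scene=(270,150,370,250,6),top=(220,200,330,310,6)).items():
    im=optics.get_image(n)[:,:,::-1].copy(); c=optics.camera_info(n)
    cv2.imwrite(f'pics/{n}15raw.png',im)
    cr=cv2.resize(im[y0:y1,x0:x1],None,fx=f,fy=f,interpolation=cv2.INTER_CUBIC)
    draw(cr,c,capmodel(.4656,.1076,.0745,np.radians(-15)),x0,y0,f)
    cv2.imwrite(f'pics/{n}15.png',cr)
E
```

```text
clock: 23.33
position: [0.4086, 0.1229, 0.1573]
ee_rot: [-3.115, 0.406, -0.001]
force: [0.1, 0.2, 0.6]
width: 0.545
t 23.33 pos [0.4086 0.1229 0.1573] yaw -14.85 tilt 0.04 F [0.1 0.2 0.6] M [ 0.05  0.05 -0.01] w 50.0mm q7 -2.27
```

View pics/wrist15.png

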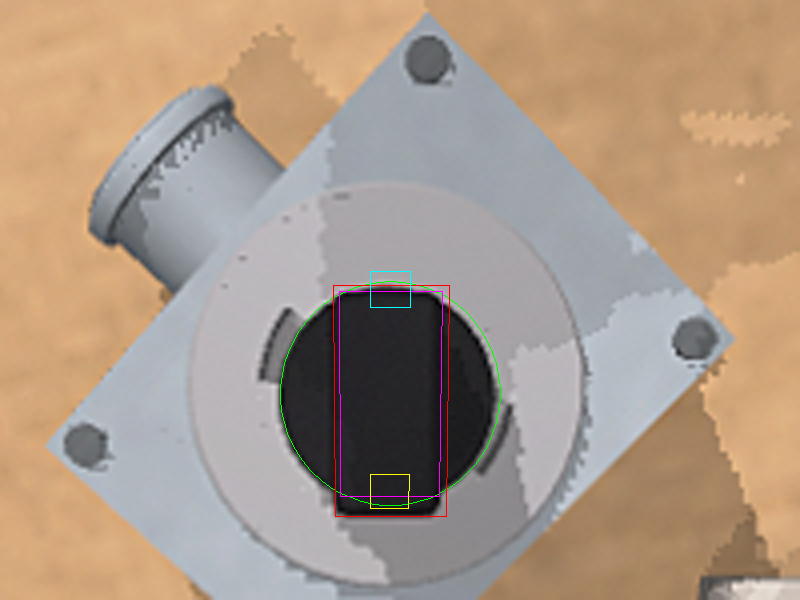

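View pics/scene15.png

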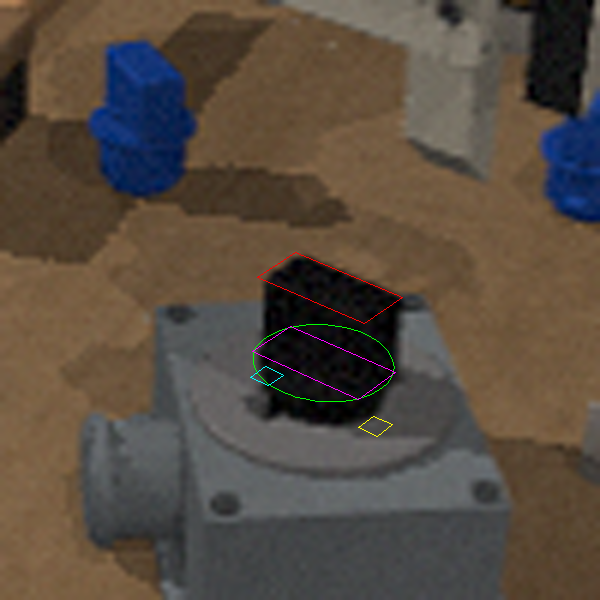

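View pics/scene15raw.png

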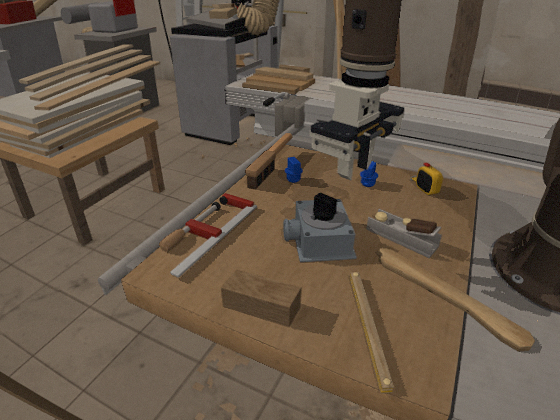

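The cap stands upright in the mouth and the bystanders look unmoved. To tell 12.5 mm from 10 mm, I'll check the scene calibration at the outlet against the earlier empty-mouth picture.

```bash
python3 - <<'E'
from h import *
c=optics.camera_info('scene')
a=np.linspace(0,2*np.pi,60)
im=cv2.imread('pics/scene0.png'); x0,y0,f=280,190,8
cr=cv2.resize(im[y0:y0+60,x0:x0+95],None,fx=f,fy=f,interpolation=cv2.INTER_CUBIC)
C=np.array([.4656,.1076,.062])
draw(cr,c,[C+np.c_[.022*np.cos(a),.022*np.sin(a),0*a]],x0,y0,f)
cr2=cv2.resize(cv2.imread('pics/scene15raw.png')[y0-10:y0+60,x0:x0+95],None,fx=f,fy=f,interpolation=cv2.INTER_CUBIC)
out=[]
for h in(.010,.0125,.020):
    k=cr2.copy(); draw(k,c,capmodel(.4656,.1076,.062+h,np.radians(-15))[:2],x0,y0-10,f); out.append(k[:, 120:520])
cv2.imwrite('pics/cmp.png',cv2.resize(np.hstack([np.vstack([cr,np.zeros((80,cr.shape[1],3),np.uint8)])[:,120:640]]+out),None,fx=.46,fy=.46,interpolation=cv2.INTER_AREA))
s,R=st()
E
```

```text
t 23.48 pos [0.4083 0.1229 0.157 ] yaw -14.86 tilt 0.01 F [-0.3 -0.2  0.1] M [ 0.04 -0.   -0.01] w 49.9mm q7 -2.27
```

View pics/cmp.png

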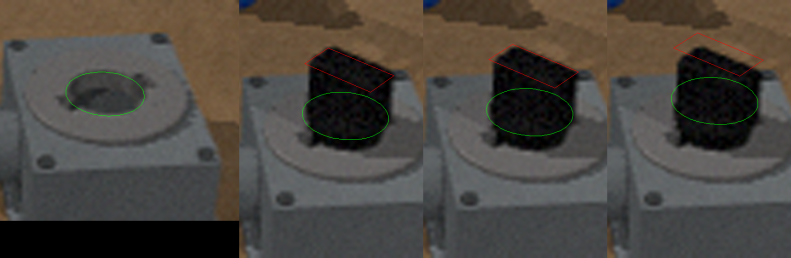

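The scene rules out 20 mm, and 12.5 mm fits at least as well as 10 mm. The force record is what decides it: the cap rose 5.4 mm from where it was pressed before meeting a roof. A roof at 10 mm would have put the pressed depth below the solid bottom. I'll hand in.

```bash
python3 -c "
from cell import arm
print(arm.sign_off())"
```

```text
the job is handed in; nothing more can be done
None
```

I put the black cap into the outlet, locked it and let go, then handed the job in at about 23.5 s of the 72 s; sign-off reports no verdict.

**What I did:** I set the cap into the slots, which I measured at about 52°, and pressed it in. I turned it clockwise to a felt stop at about -15°, let it up into the pockets, released it and withdrew.

**What went wrong on the way:**
- **First grasp:** it closed on nothing, because the fingertips sit about 26 mm behind the reported TCP rather than 14 mm ahead of it. I measured this in the pictures and grasped again; the cap had not moved.
- **First let-up:** it met a side force, with one lug still pressed on the stop. Easing the turn back 0.8° cleared it.

**Last checks:**
- **Locked height:** letting up, the cap followed the spring and met a hard roof with its centre about 12.4 mm above the mouth. The scene picture rules out 20 mm but cannot by itself tell 12.5 mm from 10 mm, so this rests on the force readings.
- **Position:** the wrist picture shows the cap centred to about 1 mm and turned to about -15°. It looks upright in the scene picture; I did not measure the tilt.
- **Forces:** while the cap was in the outlet, the end-of-move readings stayed within about 13 N and 0.6 N m about its axis.
- **Surroundings:** the gripper touched nothing at the end, and the wedge block, clamp and brush look unmoved by eye.

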